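# Ready the drilling plate: clear offcuts, eject and lock the T-studs

## Robot

A 6-joint arm with a two-finger parallel gripper is mounted at the origin on the work surface. World frame = base frame: x ahead of the robot, y to its left, z up, the work surface at z = 0. Lengths are in m, angles in rad, forces in N, time in s.
With the tool pointing down it reaches from about 0.325 to 0.75 m from the base axis. Payload 7.6 kg.
Tool frame: the origin (TCP) lies midway between the tips of the shut fingers; the grasp point (between the pads) lies 19 mm behind it; z points along the fingers, y is the direction in which the jaws open and shut (so a half turn about z gives the same grasp; the last joint's range is limited). The gripper opens to 85 mm and grips with 20 to 120 N. Pads are 22 mm wide; open, the fingers measure 114 mm over their backs; the gripper's body (76 mm by 85 mm) begins 54 mm behind the grasp point. The pads swing forward as they close: fully open they stand 13 mm farther back than shut.
Start: joints at [-1.414, 0.052, 1.401, -0, 1.689, -0.07], TCP at [0.118, -0.512, 0.231] pointing down, gripper open.
Joint ranges: [-2.9, 2.9], [-0.91, 2.17], [0.12, 2.37], [-1.06, 4.2], [0.26, 2.73], [-2.93, 2.93]. Speed limits (rad/s): [2.57, 2.57, 3.01, 3.14, 3.14, 3.14].

## Interface

Orientations are given as [roll, pitch, yaw] about the fixed x, y, z axes, in that order (R = Rz(yaw) Ry(pitch) Rx(roll)).
In Python, from station import r gives the robot as it stands.
- The arm moves only by the tool send_rows, never from a script. Its argument "rows" is a list of rows, each a list of 3 entries, a list of its own where there are three numbers: the finger opening in cm, from 0 to 8.54, then the shift along the world's x, y, z in cm, then the turn, a rotation vector about the world's x, y, z in degrees. A call has exactly 8 rows; each row is the pose to reach, as a shift and turn from the pose measured when the call began; what a row does not reach only later rows make up. A row lasts 1/12 s, in which the tool goes at most 41.7 mm and 7.16 degrees, less where a joint would pass 70% of its speed; a pose out of reach is approached as far as the arm can. A call with a gripper value outside its range is refused whole. The fingers move at their own pace and stop on an object; the grip force is fixed at half the most. Time passes only in rows, so rows that repeat a pose let the fingers close, or fill a call up. It gives the time, the measured TCP pose, the force and the opening at its end, in the units of the state.
- r.get_obs(): the state, without advancing time (a new reading comes with each control period).
- r.snapshot(name): name is "scene" or "top"; returns a dict with "image" (384x512x3 uint8, red, green, blue), "fx", "fy", "cx", "cy" (pixels), "k1" (the pictures are not rectified: a ray, as slopes to the right and down, at radius r is drawn at 1 + k1 r^2 times it, then the intrinsics apply), "eye" and "attitude" of the camera in the world. Camera axes: x right, y up, looking along -z (the intrinsics and any distortion apply to the point x, -y, -z); pixel columns grow to the right and rows downward; lengths in m; the calibration is good to about 2 mm. A picture is of the moment at which its call begins. There is no depth.
- r.finish_job(): hands the job in, once; it reports no verdict.
The state is a dict: "clock": time; "joint_pos": joint angles; "qd": joint speeds; "joint_efforts": joint torques, N m; "eef_pos": TCP position; "orientation": TCP orientation; "contact_force": force on the tool from outside, world axes, zero at the start; "wrist_torque": the same for the moment, N m; "finger_gap": opening from 0.0 (shut) to 1.0 (fully open).
Only numpy, scipy, OpenCV 4.12 (cv2) and the standard library are available. Lean on these libraries where they do the work, as an engineer would, in place of code of your own. Each camera call takes 0.05 s, during which the arm holds its last target.

## Task

First clear every offcut off the slotted clamping plate into the grey tray. Then push each T-stud out from under the rack's hood with its spring ejector, drop it into the plate's T-slot and twist it a quarter turn so its head locks crosswise under the slot, until every stud in the rack is locked in the slot, upright with its collar down on the plate. Let all ejectors spring fully home and leave the tools and stock lying about where they are.

Things in the scene. Friction and masses are not known exactly. Their poses are not given: they have to be found in the camera images.
- plate: Fixed T-slotted clamping plate, 190 mm (x) x 130 (y) x 30 high, green sides, steel top. One T-slot along its x axis at y = 0, open at both ends: mouth 20 mm wide, 8 deep; below it a channel 40 wide, 14 high, its floor 8 mm above the bench. Origin: centre of the underside, z up.
- rack: Fixed stud rack, origin at bench height, x -125..100 mm, y +-77. Three grooves along x, 18 mm wide, at y = -48, 0, 48; studs' collars rest on their edges, 26 mm high. A green hood (x -28..22, top 61 high) covers the waiting studs (grips at x about -5). Grooves are open above from x = 22 to an end stop (38 high) at x = 94. Ejectors stick out at -x and push studs to +x.
- tray: Open grey steel tray fixed to the bench, outside 160 mm along x, 170 mm along y, 40 mm high, walls and floor 4 mm. Origin: centre of the underside.
- tube_offcut_c (a point): Centre of a square-tube offcut, 50 mm along its x, 30 x 30 mm section, 0.13 kg; lies on the plate at the start. May be absent.
- bar_offcut_c (a point): Centre of a drilled flat-bar offcut, 60 mm along its x, 34 mm along y, 14 mm thick (z), 0.2 kg; lies on the plate at the start. May be absent.
- block_offcut_c (a point): Centre of a small square block offcut, 24 x 24 x 40 mm, 0.16 kg; stands upright on the plate at the start, its z the 40 mm length. May be absent.
- tab0 (a point): Middle of the -x face of the black upright tab of ejector 0 (rack groove y = -48 mm), where it is pushed towards the rack's +x. Tab 30 mm wide, 8 thick, from 38 to 80 mm above the bench; only the 26 mm high groove edges behind it. Axes as the rack's.
- ejector0 (a joint): Travel of ejector 0 (m): 0 home, 0.065 fully pushed, by hand against a return spring (1.2 N at home, 3.8 N at the end). Fully pushed it leaves its stud in the open part of the groove, grip at about rack x = 55 mm.
- stud0_grip (a point): T-stud 0, may be absent; starts under the hood at ejector 0. 44 mm high, 0.09 kg. From below: hammer head 32 (x) x 14 x 8 mm, shank 13 across, 11 long, round collar 30 across, 5 thick, flat grip 32 (x) x 12 (y) x 20 high, parallel to the head. This point: middle of the grip, 15 mm above the collar's underside (45 mm above the bench when seated in the plate, 41 in the rack). z up.
- tab1 (a point): Middle of the -x face of the black upright tab of ejector 1 (rack groove y = 0 mm), where it is pushed towards the rack's +x. Tab 30 mm wide, 8 thick, from 38 to 80 mm above the bench; only the 26 mm high groove edges behind it. Axes as the rack's.
- ejector1 (a joint): Travel of ejector 1 (m): 0 home, 0.065 fully pushed, by hand against a return spring (1.2 N at home, 3.8 N at the end). Fully pushed it leaves its stud in the open part of the groove, grip at about rack x = 55 mm.
- stud1_grip (a point): T-stud 1, may be absent; starts under the hood at ejector 1. 44 mm high, 0.09 kg. From below: hammer head 32 (x) x 14 x 8 mm, shank 13 across, 11 long, round collar 30 across, 5 thick, flat grip 32 (x) x 12 (y) x 20 high, parallel to the head. This point: middle of the grip, 15 mm above the collar's underside (45 mm above the bench when seated in the plate, 41 in the rack). z up.
- tab2 (a point): Middle of the -x face of the black upright tab of ejector 2 (rack groove y = 48 mm), where it is pushed towards the rack's +x. Tab 30 mm wide, 8 thick, from 38 to 80 mm above the bench; only the 26 mm high groove edges behind it. Axes as the rack's.
- ejector2 (a joint): Travel of ejector 2 (m): 0 home, 0.065 fully pushed, by hand against a return spring (1.2 N at home, 3.8 N at the end). Fully pushed it leaves its stud in the open part of the groove, grip at about rack x = 55 mm.
- stud2_grip (a point): T-stud 2, may be absent; starts under the hood at ejector 2. 44 mm high, 0.09 kg. From below: hammer head 32 (x) x 14 x 8 mm, shank 13 across, 11 long, round collar 30 across, 5 thick, flat grip 32 (x) x 12 (y) x 20 high, parallel to the head. This point: middle of the grip, 15 mm above the collar's underside (45 mm above the bench when seated in the plate, 41 in the rack). z up.
- pipe_stub: Bystander, leave alone: short steel pipe standing upright, 38 mm across, 50 mm high; origin at its underside.
- grease_tin: Bystander, leave alone: round steel tin, 60 mm across, 60 mm high; origin at its underside.
- wrench: Bystander, leave alone: wrench lying; origin at its underside.
- screwdriver: Bystander, leave alone: screwdriver lying; origin at its underside.
Things that resemble listed ones, but are neither listed nor needed, are in the scene too. Leave any brown or turquoise look-alike of the part that bears bar_offcut_c alone.

How it is judged:
On the way:
1. every offcut lies in the tray (x of tube_offcut_c in the frame of tray between -0.075 and 0.075 m and y of tube_offcut_c in the frame of tray between -0.08 and 0.08 m and z of each of tube_offcut_c, bar_offcut_c, block_offcut_c in the frame of tray below 0.04 m and linear speed of each of tube_offcut, bar_offcut, block_offcut below 0.02 m/s and x of bar_offcut_c in the frame of tray between -0.075 and 0.075 m and y of bar_offcut_c in the frame of tray between -0.08 and 0.08 m and x of block_offcut_c in the frame of tray between -0.075 and 0.075 m and y of block_offcut_c in the frame of tray between -0.08 and 0.08 m), for 0.2 s.
At the end, for the whole second after the job is handed in: Offcuts at rest in the tray; every stud at rest in the slot, within 85 mm of the plate's middle along it and 8 mm across, collar down within 3.5 mm, tilt under 0.15 rad, head crosswise within 0.35 rad; ejectors within 5 mm of home (all of step 1 and x of stud0_grip in the frame of plate between -0.085 and 0.085 m and y of stud0_grip in the frame of plate between -0.008 and 0.008 m and z of stud0_grip in the frame of plate between 0.0415 and 0.0485 m and angle between each of stud0_grip, stud1_grip, stud2_grip's own z axis and vertical below 0.15 rad and angle between the x axis of each of stud0_grip, stud1_grip, stud2_grip and the y axis of plate, either way round below 0.35 rad and linear speed of each of stud0, stud1, stud2 below 0.02 m/s and x of stud1_grip in the frame of plate between -0.085 and 0.085 m and y of stud1_grip in the frame of plate between -0.008 and 0.008 m and z of stud1_grip in the frame of plate between 0.0415 and 0.0485 m and x of stud2_grip in the frame of plate between -0.085 and 0.085 m and y of stud2_grip in the frame of plate between -0.008 and 0.008 m and z of stud2_grip in the frame of plate between 0.0415 and 0.0485 m and value of joint each of ejector0, ejector1, ejector2 below 0.005 m); the robot touches nothing.
It fails at once if a bystander is moved more than 30 mm (distance of any of pipe_stub, grease_tin, wrench, screwdriver from where it was at the start of the episode above 0.03 m).
Of stud0, stud1, stud2 only 2 to 3 are there at a start; the rules pass over those that are not, and their reading is None.
Of tube_offcut, bar_offcut, block_offcut only 2 to 3 are there at a start; the rules pass over those that are not, and their reading is None.
At some moment in a run one of tube_offcut, bar_offcut, block_offcut, stud0, stud1, stud2 may be knocked a few centimetres aside while the robot is not near it.
It also fails if it takes over 210 s, if anything falls off the work surface, if the arm or the gripper's body presses on something with over 40 N, if the wrist force passes 120 N, or if a joint passes its speed limit or range.

## Working session

There is one attempt and no reset: what is moved stays moved. The work goes in short steps, Python scripts to look and compute and a tool call to move; the robot and the scene stay as the last step left them, time stands still between calls to the robot, and variables do not carry over. Pictures are saved under pics/ and viewed, and the job is handed in when it is done.

Besides the shell and the picture viewer there is one more tool, called after "Call:" as name([rows], argument=value, ...), one row to a line, values as JSON. send_rows: Moves the arm, as the interface text tells. Its arguments: {"type":"object","properties":{"rows":{"type":"array","items":{"type":"array"}}},"required":["rows"]}

```bash
ls; mkdir -p pics; python3 - <<'E'
from station import r
import cv2
print(r.get_obs())
for n in("scene","top"):
    s=r.snapshot(n); print({k:v for k,v in s.items() if k!='image'})
    cv2.imwrite(f"pics/{n}0.png",s['image'][:,:,::-1])
E
```

```text
pics
{'clock': 0.0, 'joint_pos': array([-1.41431074e+00,  5.28241162e-02,  1.40178393e+00,  1.70613966e-05,
        1.68857899e+00, -7.03164290e-02]), 'qd': array([-0.00023293,  0.00242997, -0.0013491 ,  0.00011722,  0.00033916,
        0.00043937]), 'joint_efforts': array([-3.24935827e-04, -3.81670332e+01, -3.60191274e+01, -8.96915276e-05,
        6.16205216e-03, -3.28402530e-05]), 'eef_pos': array([ 0.11802244, -0.51124004,  0.23044915]), 'orientation': array([-3.14000340e+00, -1.28923549e-04,  2.26803906e-01]), 'contact_force': array([ 0.57911433,  1.13699469, -0.79054206]), 'wrist_torque': array([ 0.03624571, -0.00258135,  0.02160286]), 'finger_gap': 0.9978036512605457}
{'fx': 469.4418976434629, 'fy': 469.4418976434629, 'cx': 251.50159482402916, 'cy': 188.2962939887538, 'k1': -0.03299194401525086, 'eye': array([ 1.18755516, -0.54593145,  0.81789686]), 'attitude': array([8.32723477e-01, 3.68276434e-04, 8.20951889e-01])}
{'fx': 354.99989370248784, 'fy': 354.99989370248784, 'cx': 259.8775750177977, 'cy': 196.93207960888307, 'k1': -0.057598180654376024, 'eye': array([0.44009335, 0.01889357, 0.89298817]), 'attitude': array([ 0.19471381, -0.00703433, -1.5835346 ])}
```

View pics/scene0.png

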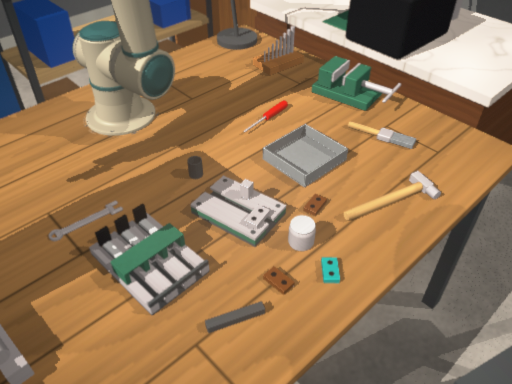

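View pics/top0.png

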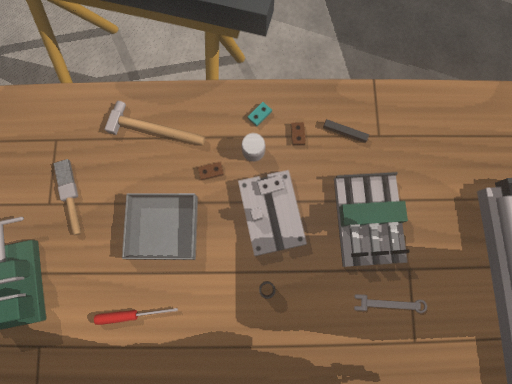

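The scene picture shows the rack at about (150,260), the plate at (238,208), the tray at (305,155), the tin, and the pipe. The top picture shows the plate at (272,212), the rack at (372,220) and the tray at (160,227). Next I'll enlarge these.

```bash
cat > h.py <<'E'
import numpy as np, cv2
from scipy.spatial.transform import Rotation as R
from scipy.optimize import least_squares
import json,os
def cam(s): 
    return dict(K=(s['fx'],s['fy'],s['cx'],s['cy']),k1=s['k1'],eye=np.array(s['eye']),M=R.from_euler('xyz',s['attitude']).as_matrix())
def proj(c,P):
    P=np.atleast_2d(np.asarray(P,float)); q=(P-c['eye'])@c['M']
    u=q[:,0]/-q[:,2]; v=-q[:,1]/-q[:,2]; f=1+c['k1']*(u*u+v*v)
    fx,fy,cx,cy=c['K']; return np.c_[fx*u*f+cx,fy*v*f+cy]
def ray(c,px):
    fx,fy,cx,cy=c['K']; a=np.array([(px[0]-cx)/fx,(px[1]-cy)/fy]); b=a.copy()
    for _ in range(20): b=a/(1+c['k1']*(b@b))
    d=c['M']@np.array([b[0],-b[1],-1]); return d/np.linalg.norm(d)
def at_z(c,px,z):
    d=ray(c,px); return c['eye']+d*(z-c['eye'][2])/d[2]
def tri(c1,p1,c2,p2):
    d1,d2=ray(c1,p1),ray(c2,p2); A=np.c_[d1,-d2]; t=np.linalg.lstsq(A,c2['eye']-c1['eye'],rcond=None)[0]
    a=c1['eye']+t[0]*d1; b=c2['eye']+t[1]*d2; return (a+b)/2, np.linalg.norm(a-b)
def crop(img,x0,y0,x1,y1,k,name,grid=10):
    o=cv2.resize(img[y0:y1,x0:x1],None,fx=k,fy=k,interpolation=cv2.INTER_CUBIC)[:,:,::-1].copy()
    for x in range((x0//grid+1)*grid,x1,grid):
        cv2.line(o,((x-x0)*k,0),((x-x0)*k,5),(0,255,255),1)
        if x%(2*grid)==0: cv2.putText(o,str(x),((x-x0)*k-10,16),0,.38,(0,255,255),1)
    for y in range((y0//grid+1)*grid,y1,grid):
        cv2.line(o,(0,(y-y0)*k),(5,(y-y0)*k),(0,255,255),1)
        if y%(2*grid)==0: cv2.putText(o,str(y),(6,(y-y0)*k+4),0,.38,(0,255,255),1)
    cv2.imwrite(name,o)
def snaps():
    from station import r
    s=r.snapshot("scene"); t=r.snapshot("top"); return s,t
E
python3 - <<'E'
from h import *
s,t=snaps()
crop(s['image'],80,160,300,320,3,'pics/s1a.png')
crop(t['image'],225,160,320,260,6,'pics/t1a.png')
crop(t['image'],320,165,420,275,5,'pics/t1b.png')
crop(s['image'],180,165,300,250,6,'pics/s1b.png')
E
```

```text
(no output)
```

View pics/s1a.png

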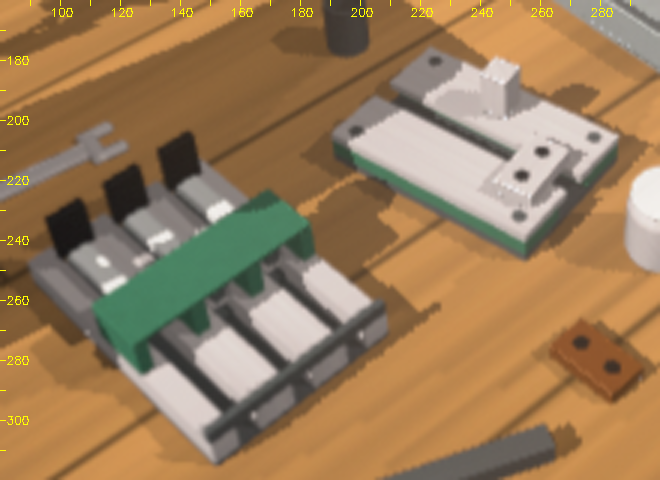

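View pics/t1a.png

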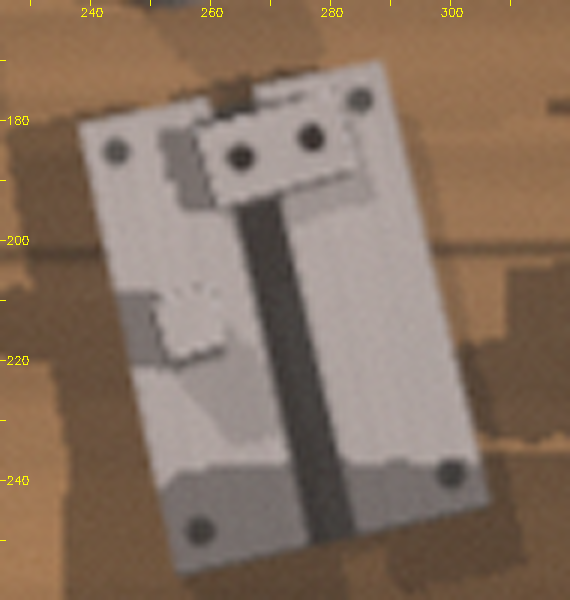

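View pics/t1b.png

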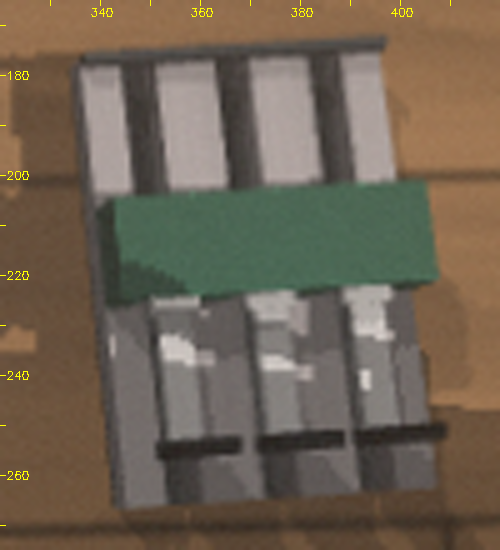

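View pics/s1b.png

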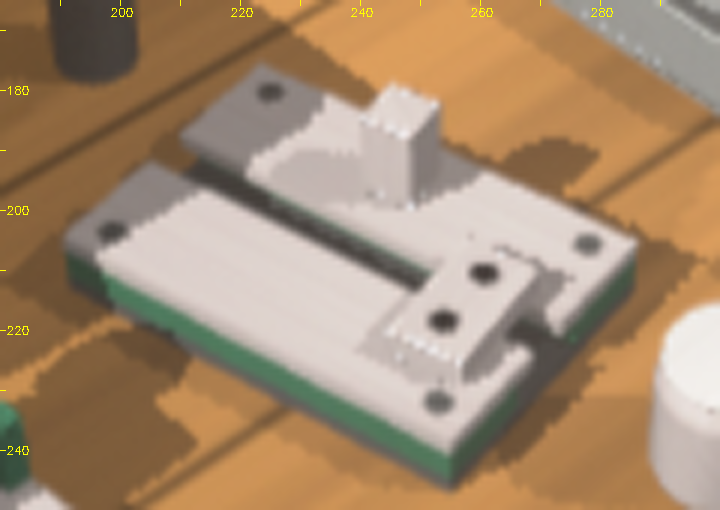

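```bash
python3 - <<'E'
from h import *
s,t=snaps(); cs,ct=cam(s),cam(t)
import pickle; pickle.dump((cs,ct),open('cams.pkl','wb'))
T=[(238.3,180.8),(288.7,170.3),(306.7,243.3),(254.7,255.5)]
S=[(286.2,205.5),(255,240),(191.2,205.5),(223.7,175.8)]
P=[]
for a,b in zip(T,S):
    p,e=tri(ct,a,cs,b); P.append(p); print(p.round(4),round(e,4))
P=np.array(P); print(P.mean(0), [np.linalg.norm(P[i]-P[(i+1)%4]).round(4) for i in range(4)])
crop(s['image'],85,195,215,315,6,'pics/s2.png')
crop(s['image'],255,120,355,190,6,'pics/s3.png')
crop(t['image'],115,185,205,270,6,'pics/t3.png')
E
```

```text
[0.653  0.0647 0.0274] 0.0013
[ 0.6797 -0.0631  0.0237] 0.0007
[ 0.4952 -0.1014  0.0254] 0.0015
[0.4674 0.0255 0.0278] 0.0014
[ 0.5738027  -0.01856491  0.02605903] [np.float64(0.1306), np.float64(0.1885), np.float64(0.1299), np.float64(0.1897)]
```

View pics/s2.png

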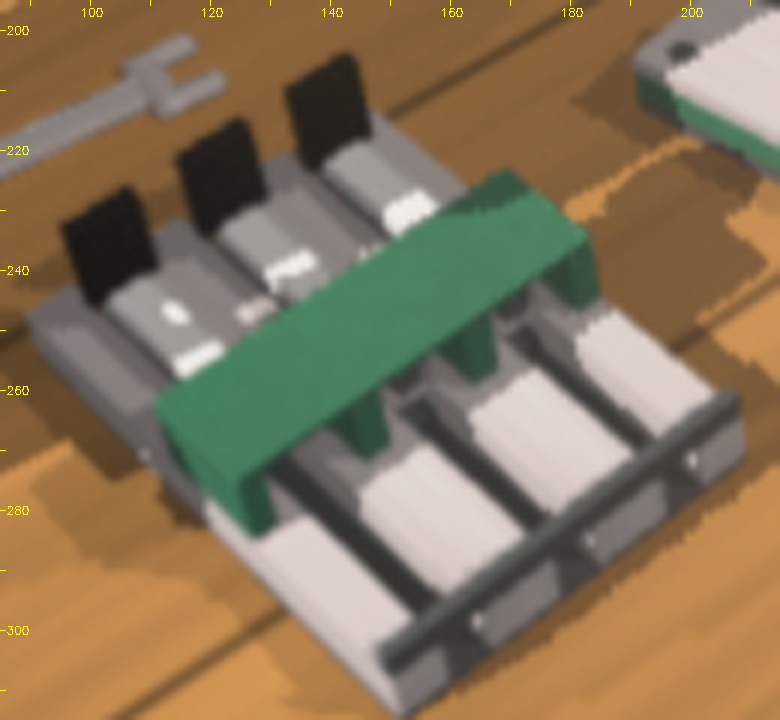

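View pics/s3.png

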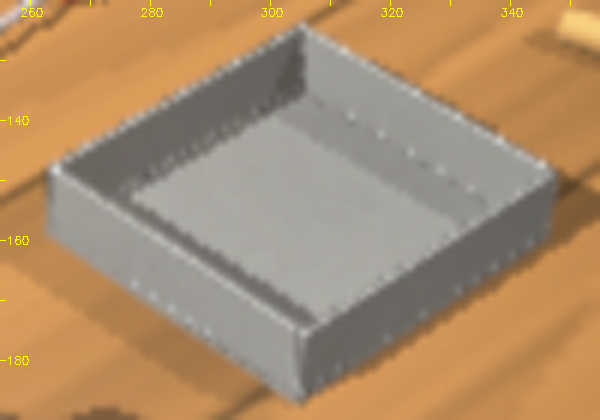

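View pics/t3.png

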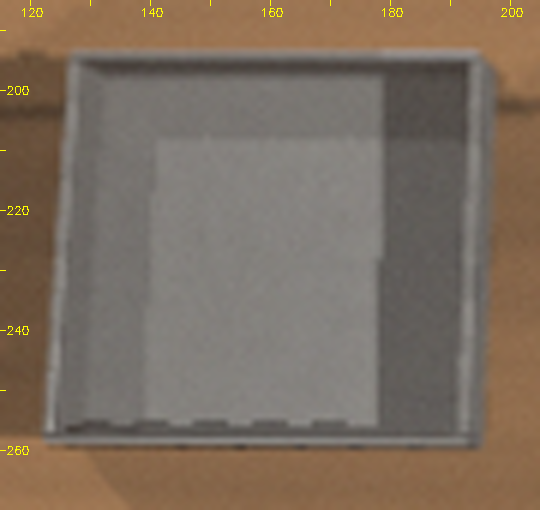

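```bash
cat > fit.py <<'E'
from h import *; import pickle
cs,ct=pickle.load(open('cams.pkl','rb'))
def fit(pts,x0,zfree=True):
    # pts: (cam, model xyz, px)
    def f(v):
        Rm=R.from_euler('z',v[2]).as_matrix(); o=[]
        for c,m,p in pts:
            w=Rm@np.array(m)+[v[0],v[1],v[3] if zfree else 0]
            o.append(proj(c,w)[0]-p)
        return np.ravel(o)
    s=least_squares(f,x0,loss='soft_l1'); return s.x, f(s.x).reshape(-1,2)
if __name__=='__main__':
    pl=[]
    for m,a,b in zip([(.095,.065,.03),(.095,-.065,.03),(-.095,-.065,.03),(-.095,.065,.03)],
        [(238.3,180.8),(288.7,170.3),(306.7,243.3),(254.7,255.5)],[(286.2,205.5),(255,240),(191.2,205.5),(223.7,175.8)]):
        pl+= [(ct,m,a),(cs,m,b)]
    for q in (pl,pl[::2],pl[1::2]):
        v,e=fit(q,[.57,-.02,.2,0]); print('plate',v.round(4),np.degrees(v[2]).round(2),e.round(1).tolist())
    rk=[(ct,(.1,.077,.038),(336,176.6)),(ct,(.1,-.077,.038),(397,173)),(ct,(-.125,-.077,.026),(407.4,262.6)),(ct,(-.125,.077,.026),(343.6,266.6)),
        (ct,(.022,-.077,.061),(405.4,201)),(ct,(-.028,-.077,.061),(407.6,221)),
        (cs,(.1,-.077,.038),(149,306)),(cs,(.1,.077,.038),(208.9,262.5)),(cs,(-.125,-.077,.026),(89.2,247.5)),(cs,(-.125,.077,.026),(146.7,212.5)),
        (cs,(-.028,-.077,.061),(110.8,261.7)),(cs,(.022,-.077,.061),(125,275)),(cs,(-.028,.077,.061),(169.2,223.3)),(cs,(.022,.077,.061),(184.5,234.2))]
    v,e=fit(rk,[.57,-.3,0,0]); print('rack',v.round(4),np.degrees(v[2]).round(2),e.round(1).tolist())
    tr=[]
    for m,a,b in zip([(.08,.085,.04),(.08,-.085,.04),(-.08,-.085,.04),(-.08,.085,.04)],
        [(126.8,193.8),(195.3,193.8),(194,259),(122.5,258.7)],[(347.5,149),(305,175),(264,147.5),(306,124)]):
        tr+= [(ct,m,a),(cs,m,b)]
    v,e=fit(tr,[.57,.3,0,0]); print('tray',v.round(4),np.degrees(v[2]).round(2),e.round(1).tolist())
E
python3 fit.py
```

```text
plate [ 0.5737 -0.0185  0.2073 -0.0042] 11.88 [[-0.1, -0.2], [-0.2, 0.6], [-0.3, -0.5], [0.1, -0.6], [-0.1, 0.2], [-0.7, -0.3], [-0.2, -0.2], [-0.2, 0.6]]
plate [ 0.5738 -0.0191  0.2079 -0.0069] 11.91 [[0.1, 0.1], [-0.2, -0.2], [0.0, 0.2], [0.0, -0.1]]
plate [ 0.5749 -0.0188  0.206  -0.003 ] 11.8 [[0.1, 0.6], [0.4, -0.6], [-0.5, -0.4], [0.0, 0.5]]
rack [ 0.5658 -0.2638  0.0417 -0.0047] 2.39 [[0.7, -1.2], [-0.3, -0.6], [-1.2, -0.1], [0.7, -0.2], [-1.0, -0.0], [-0.5, 0.4], [0.2, -0.5], [-0.6, -1.0], [0.4, -0.0], [-0.5, -0.0], [-0.3, 0.0], [-0.7, 0.5], [0.4, -0.1], [-0.7, 0.7]]
tray [ 0.5404  0.2557 -0.0145 -0.002 ] -0.83 [[0.1, -0.6], [0.3, -0.3], [-0.0, -0.4], [0.2, 1.1], [-1.1, 0.3], [-1.8, 0.2], [-0.3, 0.1], [-1.2, -0.2]]
```

```bash
python3 - <<'E'
from fit import *
for n,a,b in [('bar hole1',(225+241/6,160+157/6),(180+443/6,165+320/6)),('swap1',(225+311/6,160+137/6),(180+443/6,165+320/6)),('hole2',(225+241/6,160+157/6),(180+484/6,165+272/6)),
  ('bar mid',(271,184.5),(257.2,214.3)),('block',(256.7,214.2),(246.8,183.7))]:
    p,e=tri(ct,a,cs,b); print(n,p.round(4),round(e,4))
E
python3 - <<'E'
from h import *
s,t=snaps()
crop(t['image'],240,165,300,225,10,'pics/t4.png')
crop(s['image'],235,170,280,235,9,'pics/s4.png')
E
```

```text
bar hole1 [ 0.6333 -0.0103  0.0234] 0.0183
swap1 [ 0.6425 -0.0314  0.0431] 0.0
hole2 [ 0.6345 -0.0024  0.0433] 0.0005
bar mid [ 0.6384 -0.0169  0.0432] 0.0
block [0.5623 0.0196 0.066 ] 0.0015
```

View pics/t4.png

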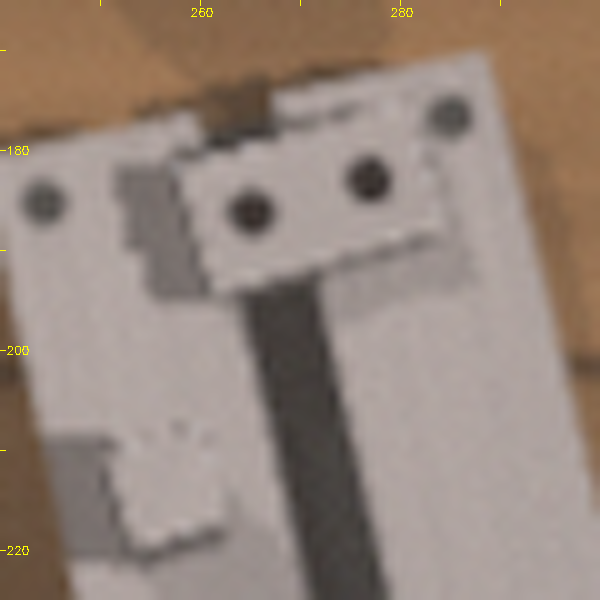

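View pics/s4.png

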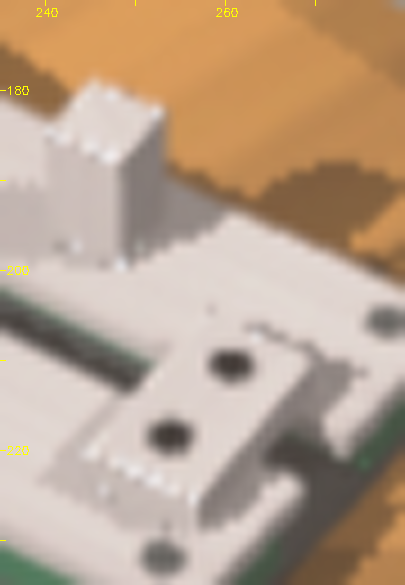

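There are two offcuts on the plate, a block at top px (257,214) and a drilled bar at (271,184), and no tube. The grey bar on the plate fits the description. The brown ones at (298,133) and (211,171) and the turquoise one at (260,114) are look-alikes lying on the bench. I'll go to the block first.

Call:
send_rows([
  [8, [4, 5, 0], [0, 0, 0]],
  [7, [7, 9, 0], [0, 0, 0]],
  [6, [10, 13, 0], [0, 0, 0]],
  [5.5, [13, 17, 0], [0, 0, 0]],
  [5.5, [16, 20, 0], [0, 0, 0]],
  [5.5, [19, 23, 0], [0, 0, 0]],
  [5.5, [22, 27, 0], [0, 0, 0]],
  [5.5, [25, 30, 0], [0, 0, 0]],
])

```text
clock: 1.07
eef_pos: [0.3304, -0.2524, 0.2315]
orientation: [3.141, -0.001, 0.226]
contact_force: [0.5, -0.1, -0.1]
finger_gap: 0.643
```

Call:
send_rows([
  [5.5, [4, 5, 0], [0, 0, 0]],
  [5.5, [7, 9, 0], [0, 0, 0]],
  [5.5, [10, 13, 0], [0, 0, 0]],
  [5.5, [13, 17, -1], [0, 0, 0]],
  [5.5, [16, 20, -3], [0, 0, 0]],
  [5.5, [19.4, 23.2, -6], [0, 0, 0]],
  [5.5, [19.4, 23.2, -9], [0, 0, 0]],
  [5.5, [19.4, 23.2, -11], [0, 0, 0]],
])

```text
clock: 1.73
eef_pos: [0.5214, -0.024, 0.1355]
orientation: [3.14, -0.006, 0.229]
contact_force: [0.3, -0.5, 0.0]
finger_gap: 0.643
```

Call:
send_rows([
  [5.5, [2, 2.2, -1], [0, 0, 0]],
  [5.5, [4, 4.4, -2], [0, 0, 0]],
  [5.5, [4.1, 4.4, -3], [0, 0, 0]],
  [5.5, [4.1, 4.4, -3], [0, 0, 0]],
  [5.5, [4.1, 4.4, -3], [0, 0, 0]],
  [5.5, [4.1, 4.4, -3], [0, 0, 0]],
  [5.5, [4.1, 4.4, -3], [0, 0, 0]],
  [5.5, [4.1, 4.4, -3], [0, 0, 0]],
])

```text
clock: 2.4
eef_pos: [0.5625, 0.0193, 0.1066]
orientation: [3.139, -0.007, 0.227]
contact_force: [0.6, 0.0, -0.8]
finger_gap: 0.645
```

```bash
python3 - <<'E'
from h import *
s,t=snaps()
crop(s['image'],190,120,310,240,6,'pics/s5.png')
crop(t['image'],220,150,310,240,6,'pics/t5.png')
E
```

```text
(no output)
```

View pics/s5.png

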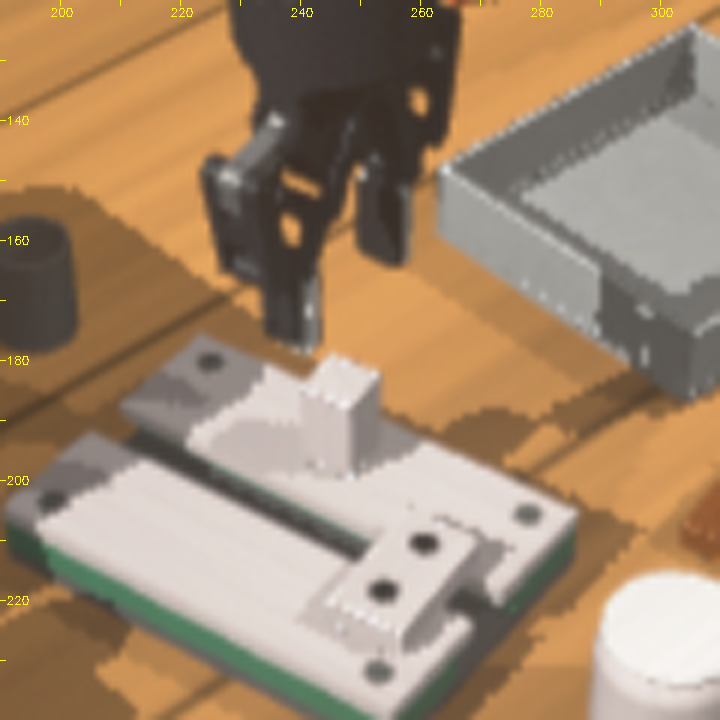

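View pics/t5.png

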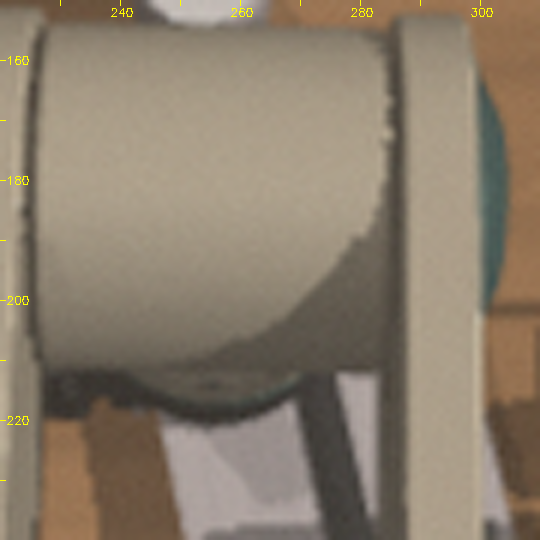

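```bash
python3 - <<'E'
from fit import *
o=np.array([.5625,.0193,.1066]); a=.227
j=np.array([-np.sin(a),np.cos(a),0]); x=np.array([np.cos(a),np.sin(a),0])
for dz in (0,.004,.008):
  for s in(-1,1):
    print(dz,s,[proj(cs,o+s*j*.0275+k*x*.011+[0,0,dz])[0].round(1).tolist() for k in(-1,1)],'outer',[proj(cs,o+s*j*.042+k*x*.011+[0,0,dz])[0].round(1).tolist() for k in(-1,1)])
E
```

```text
0 -1 [[235.7, 175.6], [243.5, 179.0]] outer [[232.1, 179.0], [239.9, 182.5]]
0 1 [[249.1, 163.1], [256.7, 166.4]] outer [[252.5, 160.0], [260.1, 163.2]]
0.004 -1 [[235.7, 174.2], [243.5, 177.7]] outer [[232.0, 177.7], [239.9, 181.2]]
0.004 1 [[249.1, 161.8], [256.7, 165.1]] outer [[252.5, 158.7], [260.1, 161.9]]
0.008 -1 [[235.7, 172.9], [243.5, 176.4]] outer [[232.0, 176.3], [239.8, 179.9]]
0.008 1 [[249.1, 160.5], [256.8, 163.8]] outer [[252.5, 157.4], [260.1, 160.6]]
```

The scene view shows the fingertips at about (243,178) and (257,164). My projection predicted those pixels, so the calibration holds. I'll descend onto the block and grip.

Call:
send_rows([
  [5.5, [0, 0, -2.5], [0, 0, 0]],
  [5.5, [0, 0, -5], [0, 0, 0]],
  [5.5, [0, 0, -6.5], [0, 0, 0]],
  [5.5, [0, 0, -6.5], [0, 0, 0]],
  [5.5, [0, 0, -6.5], [0, 0, 0]],
  [2, [0, 0, -6.5], [0, 0, 0]],
  [2, [0, 0, -6.5], [0, 0, 0]],
  [1, [0, 0, -6.5], [0, 0, 0]],
])

```text
clock: 3.17
eef_pos: [0.5636, 0.0195, 0.0433]
orientation: [3.138, -0.01, 0.228]
contact_force: [0.7, -0.2, -1.1]
finger_gap: 0.271
```

Call:
send_rows([
  [1, [0, 0, 0], [0, 0, 0]],
  [1, [0, 0, 0], [0, 0, 0]],
  [1, [0, 0, 0], [0, 0, 0]],
  [1, [0, 0, 0], [0, 0, 0]],
  [1, [0, 0, 1], [0, 0, 0]],
  [1, [0, 0, 3], [0, 0, 0]],
  [1, [0, 0, 6], [0, 0, 0]],
  [1, [0, 0, 7], [0, 0, 0]],
])

```text
clock: 3.83
eef_pos: [0.5653, 0.0194, 0.1181]
orientation: [3.137, -0.016, 0.228]
contact_force: [0.8, -0.4, 0.3]
finger_gap: 0.272
```

Call:
send_rows([
  [1, [-0.5, 3.5, 0], [0, 0, 0]],
  [1, [-1, 7, 0], [0, 0, 0]],
  [1, [-1.5, 10.5, 0], [0, 0, 0]],
  [1, [-2, 14, 0], [0, 0, 0]],
  [1, [-2.5, 17, 0], [0, 0, 0]],
  [1, [-2.5, 20, 0], [0, 0, 0]],
  [1, [-2.5, 20, 0], [0, 0, -6]],
  [1, [-2.5, 20, 0], [0, 0, -12]],
])

```text
clock: 4.5
eef_pos: [0.5399, 0.2213, 0.1179]
orientation: [3.137, -0.016, 0.017]
contact_force: [-0.1, 0.3, -1.0]
finger_gap: 0.27
```

Call:
send_rows([
  [1, [0, 0, 0], [0, 0, 0]],
  [1, [0, 0, -2], [0, 0, 0]],
  [1, [0, 0, -4], [0, 0, 0]],
  [1, [0, 0, -6], [0, 0, 0]],
  [1, [0, 0, -8], [0, 0, 0]],
  [1, [0, 0, -9.5], [0, 0, 0]],
  [1, [0, 0, -9.5], [0, 0, 0]],
  [1, [0, 0, -9.5], [0, 0, 0]],
])

```text
clock: 5.17
eef_pos: [0.5394, 0.2209, 0.0224]
orientation: [3.136, -0.014, 0.018]
contact_force: [-0.3, -0.2, -0.8]
finger_gap: 0.272
```

Call:
send_rows([
  [1, [0, 0, -0.3], [0, 0, 0]],
  [1, [0, 0, -0.4], [0, 0, 0]],
  [3, [0, 0, -0.4], [0, 0, 0]],
  [4.5, [0, 0, -0.4], [0, 0, 0]],
  [4.5, [0, 0, -0.4], [0, 0, 0]],
  [4.5, [0, 0, 2], [0, 0, 0]],
  [4.5, [0, 0, 6], [0, 0, 0]],
  [4.5, [0, 0, 10], [0, 0, 0]],
])

```text
clock: 5.83
eef_pos: [0.5385, 0.2207, 0.1228]
orientation: [3.135, -0.011, 0.018]
contact_force: [1.5, -1.0, 1.0]
finger_gap: 0.529
```

Call:
send_rows([
  [4.5, [0, -3, 0], [0, 0, 7]],
  [4.5, [2, -7, 0], [0, 0, 14]],
  [4.5, [4, -11, 0], [0, 0, 21]],
  [4.5, [6, -15, 0], [0, 0, 28]],
  [5, [8, -19, 0], [0, 0, 35]],
  [5, [9.5, -23, 0], [0, 0, 42]],
  [5.5, [9.8, -23.7, 0], [0, 0, 49]],
  [5.5, [9.8, -23.7, 0], [0, 0, 56]],
])

```text
clock: 6.5
eef_pos: [0.6379, -0.0222, 0.123]
orientation: [3.133, -0.011, 0.985]
contact_force: [-0.9, 0.3, -0.1]
finger_gap: 0.648
```

Call:
send_rows([
  [5.5, [0, 0, 0], [0, 0, 7]],
  [5.5, [0, 0, 0], [0, 0, 14]],
  [5.5, [0, 0, 0], [0, 0, 21]],
  [5.5, [0, 0, 0], [0, 0, 28]],
  [5.5, [0, 0, 0], [0, 0, 35]],
  [5.5, [0, 0, 0], [0, 0, 42]],
  [5.5, [0, 0, 0], [0, 0, 48]],
  [5.5, [0, 0, 0], [0, 0, 48]],
])

```text
clock: 7.17
eef_pos: [0.6381, -0.0222, 0.1235]
orientation: [3.133, -0.01, 1.827]
contact_force: [-0.7, 0.3, 0.4]
finger_gap: 0.647
```

```bash
python3 - <<'E'
from h import *
s,t=snaps()
crop(s['image'],190,110,350,240,5,'pics/s6.png')
cv2.imwrite('pics/t6.png',t['image'][:,:,::-1])
from station import r; print(r.get_obs()['eef_pos'],r.get_obs()['orientation'])
E
```

```text
[ 0.63797443 -0.0222323   0.12331964] [ 3.13281799 -0.01052078  1.81962575]
```

View pics/s6.png

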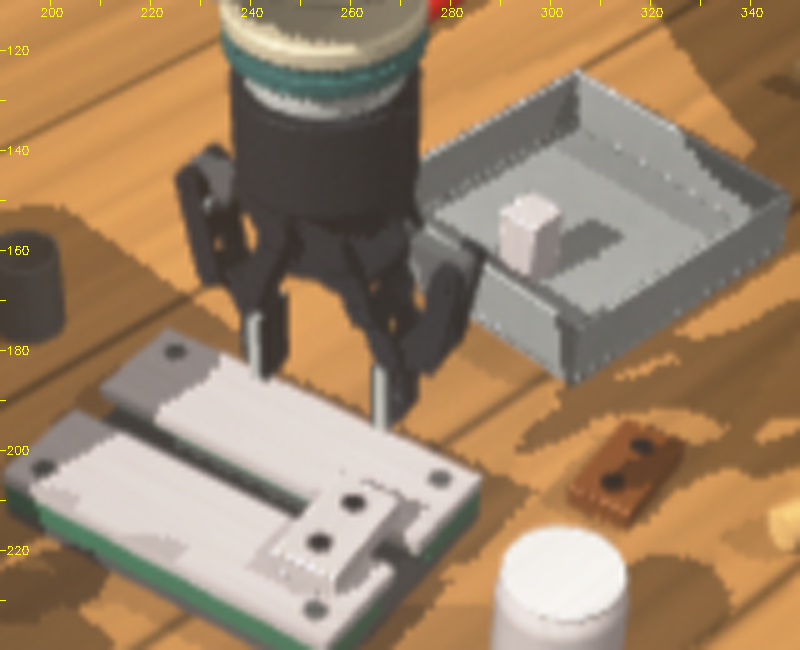

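View pics/t6.png

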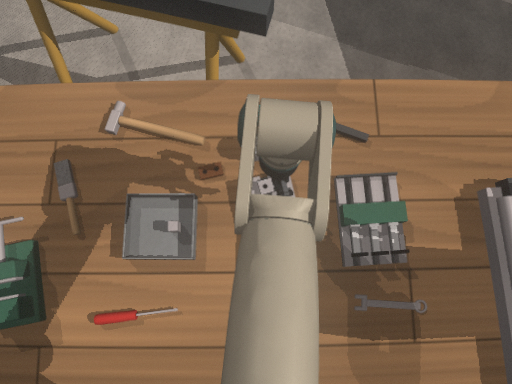

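The block stands in the tray at scene (296,157). I'll descend on the bar.

Call:
send_rows([
  [5.5, [0, 0.4, -3], [0, 0, 0]],
  [5.5, [0, 0.4, -6], [0, 0, 0]],
  [5.5, [0, 0.4, -8], [0, 0, 0]],
  [5.5, [0, 0.4, -8.8], [0, 0, 0]],
  [5.5, [0, 0.4, -8.9], [0, 0, 0]],
  [5.5, [0, 0.4, -8.9], [0, 0, 0]],
  [2, [0, 0.4, -8.9], [0, 0, 0]],
  [2, [0, 0.4, -8.9], [0, 0, 0]],
])

```text
clock: 7.93
eef_pos: [0.6392, -0.0184, 0.0369]
orientation: [3.129, -0.009, 1.819]
contact_force: [-4.5, 0.7, 20.5]
finger_gap: 0.373
```

Call:
send_rows([
  [2, [0, 0, 0], [0, 0, 0]],
  [2, [0, 0, 0], [0, 0, 0]],
  [2, [0, 0, 0], [0, 0, 0]],
  [2, [0, 0, 0.5], [0, 0, 0]],
  [2, [0, 0, 2], [0, 0, 0]],
  [2, [0, 0, 5], [0, 0, 0]],
  [2, [0, 0, 8], [0, 0, 0]],
  [2, [0, 0, 9], [0, 0, 0]],
])

```text
clock: 8.6
eef_pos: [0.641, -0.0185, 0.1325]
orientation: [3.122, -0.007, 1.819]
contact_force: [1.5, -0.5, -1.3]
finger_gap: 0.372
```

```bash
python3 - <<'E'
from h import *
s,t=snaps()
crop(s['image'],200,120,300,240,6,'pics/s7.png')
E
```

```text
(no output)
```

View pics/s7.png

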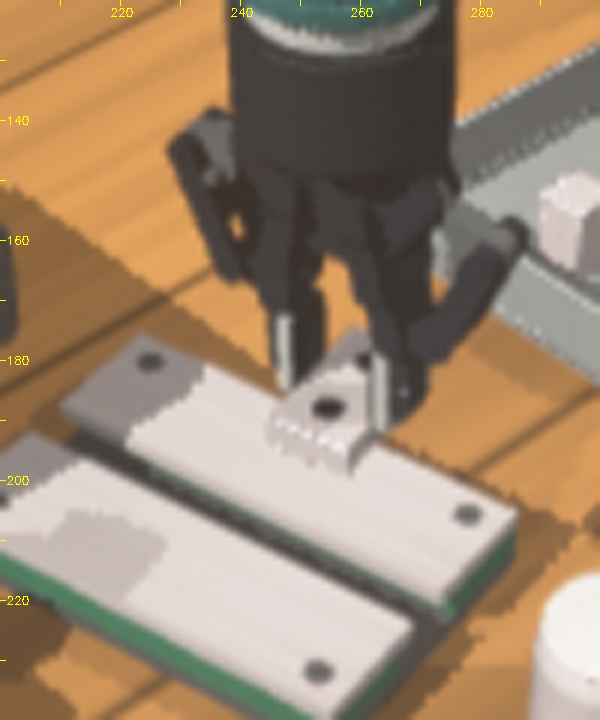

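The bar is held level, with its hole at (254,188). I'll carry it to the tray's +y side.

Call:
send_rows([
  [2, [-1, 4, 0], [0, 0, 0]],
  [2, [-2, 8, 0], [0, 0, 0]],
  [2, [-4, 12, 0], [-0.3, 0.5, 0]],
  [2, [-6, 16, 0], [-0.6, 1, 0]],
  [2, [-7, 20, 0], [-0.6, 1, 0]],
  [2, [-8, 24, 0], [-0.6, 1, 0]],
  [2, [-9, 28, 0], [-0.6, 1, -5]],
  [2, [-10, 31.7, 0], [-0.6, 1, -10]],
])

```text
clock: 9.37
eef_pos: [0.5391, 0.2986, 0.1268]
orientation: [-3.136, 0.002, 1.641]
contact_force: [0.7, 0.1, -3.1]
finger_gap: 0.371
```

Call:
send_rows([
  [2, [0, 0, 0], [0, 0, 0]],
  [2, [0, 0, -3], [0, 0, 0]],
  [2, [0, 0, -6], [0, 0, 0]],
  [2, [0, 0, -8], [0, 0, 0]],
  [2, [0, 0, -10], [0, 0, 0]],
  [2, [0, 0, -11], [0, 0, 0]],
  [2, [0, 0, -11], [0, 0, 0]],
  [2, [0, 0, -11], [0, 0, 0]],
])

```text
clock: 10.03
eef_pos: [0.5385, 0.2982, 0.0156]
orientation: [-3.135, 0.002, 1.641]
contact_force: [-0.8, -0.3, -2.6]
finger_gap: 0.372
```

Call:
send_rows([
  [2, [0, 0, -0.3], [0, 0, 0]],
  [2, [0, 0, -0.3], [0, 0, 0]],
  [4.5, [0, 0, -0.2], [0, 0, 0]],
  [5.5, [0, 0, -0.2], [0, 0, 0]],
  [5.5, [0, 0, 0], [0, 0, 0]],
  [5.5, [0, 0, 3], [0, 0, 0]],
  [5.5, [0, 0, 7], [0, 0, 0]],
  [5.5, [0, 0, 11], [0, 0, 0]],
])

```text
clock: 10.7
eef_pos: [0.5379, 0.2979, 0.1266]
orientation: [-3.133, 0.003, 1.641]
contact_force: [0.7, 0.2, 0.9]
finger_gap: 0.643
```

Call:
send_rows([
  [5, [-1.5, -3.5, 0], [0, 0, -7]],
  [4, [-3, -7, 0], [0, 0, -14]],
  [3, [-4.5, -11, 0], [0, 0, -21]],
  [2, [-6, -15, 0], [0, 0, -28]],
  [1, [-7.5, -19, 0], [0, 0, -35]],
  [0, [-9, -23, 0], [0, 0, -42]],
  [0, [-10.5, -27, 0], [0, 0, -49]],
  [0, [-12, -31, 0], [0, 0, -56]],
])

```text
clock: 11.37
eef_pos: [0.4194, -0.0077, 0.1275]
orientation: [-3.135, 0.001, 0.658]
contact_force: [1.1, -0.8, -0.2]
finger_gap: -0.003
```

```bash
python3 - <<'E'
from h import *
s,t=snaps()
cv2.imwrite('pics/t8.png',t['image'][:,:,::-1]);cv2.imwrite('pics/s8.png',s['image'][:,:,::-1])
crop(s['image'],85,195,215,315,6,'pics/s8c.png')
E
```

```text
(no output)
```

View pics/t8.png

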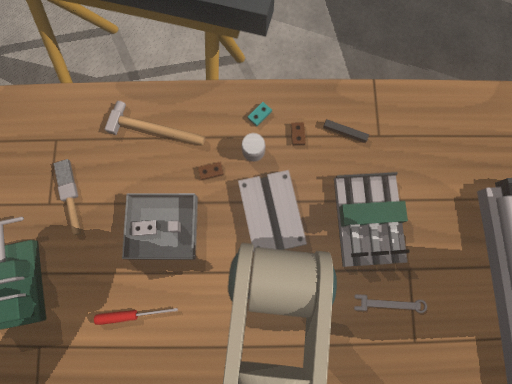

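View pics/s8.png

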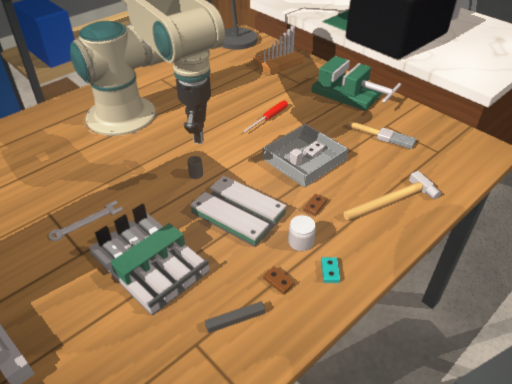

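Both offcuts lie in the tray, the bar at top (144,227) and the block at (173,226), and the plate is clear. Next I need the tab positions.

```bash
python3 - <<'E'
from fit import *
v=np.array([.5658,-.2638,.0417])
Rm=R.from_euler('z',v[2]).as_matrix()
def inv(p): return Rm.T@(p-[v[0],v[1],0])
def fwd(p): return Rm@np.array(p)+[v[0],v[1],0]
for n,px in(('tab2',(320+199/5,165+450/5)),('tab1',(320+300/5,165+441/5)),('tab0',(320+400/5,165+432/5))):
    p=at_z(ct,px,.078); print(n,p.round(4),inv(p).round(4))
# scene: tab top corners (near +x top edge)
for n,l,r_ in(('tab2',(285,88),(352,55)),('tab1',(178,155),(243,118)),('tab0',(63,226),(130,187))):
    for q in (l,r_):
        p=at_z(cs,(85+q[0]/6,195+q[1]/6),.078); print(n,p.round(4),inv(p).round(4))
for y in(-.048,0,.048):
    print('grip out',fwd([.055,y,.041]).round(4),'behind tab',fwd([-.135,y,.05]).round(4))
E
```

```text
tab2 [ 0.4629 -0.2155  0.078 ] [-0.1008  0.0526  0.078 ]
tab1 [ 0.4661 -0.2626  0.078 ] [-0.0995  0.0054  0.078 ]
tab0 [ 0.4693 -0.3097  0.078 ] [-0.0983 -0.0418  0.078 ]
tab2 [ 0.4626 -0.2348  0.078 ] [-0.1019  0.0333  0.078 ]
tab2 [ 0.4648 -0.2066  0.078 ] [-0.0986  0.0614  0.078 ]
tab1 [ 0.4657 -0.2822  0.078 ] [-0.1008 -0.0142  0.078 ]
tab1 [ 0.4655 -0.2547  0.078 ] [-0.0998  0.0133  0.078 ]
tab0 [ 0.4683 -0.3305  0.078 ] [-0.1002 -0.0626  0.078 ]
tab0 [ 0.4678 -0.3032  0.078 ] [-0.0995 -0.0353  0.078 ]
grip out [ 0.6228 -0.3095  0.041 ] behind tab [ 0.4329 -0.3174  0.05  ]
grip out [ 0.6208 -0.2615  0.041 ] behind tab [ 0.4309 -0.2694  0.05  ]
grip out [ 0.6188 -0.2135  0.041 ] behind tab [ 0.4289 -0.2215  0.05  ]
```

Call:
send_rows([
  [0, [0, -3.5, 0], [0, 0, -7]],
  [0, [0, -7, 0], [0, 0, -14]],
  [0, [0, -11, 0], [0, 0, -21]],
  [0, [0, -15, 0], [0, 0, -28]],
  [0, [0.5, -19, 0], [0, 0, -35]],
  [0, [0.6, -21.3, 0], [0, 0, -35]],
  [0, [0.6, -21.3, -2], [0, 0, -35]],
  [0, [0.6, -21.3, -4], [0, 0, -35]],
])

```text
clock: 12.13
eef_pos: [0.4263, -0.2252, 0.0887]
orientation: [-3.138, -0.001, 0.04]
contact_force: [-0.5, 0.6, -0.5]
finger_gap: -0.002
```

Call:
send_rows([
  [0, [0, 0, -2], [0, 0, 0]],
  [0, [0, 0, -3.2], [0, 0, 0]],
  [0, [0, 0, -3.2], [0, 0, 0]],
  [0, [0, 0, -3.2], [0, 0, 0]],
  [0, [0, 0, -3.2], [0, 0, 0]],
  [0, [0, 0, -3.2], [0, 0, 0]],
  [0, [0, 0, -3.2], [0, 0, 0]],
  [0, [0, 0, -3.2], [0, 0, 0]],
])

```text
clock: 12.8
eef_pos: [0.4267, -0.2254, 0.0575]
orientation: [-3.138, -0.002, 0.041]
contact_force: [-0.1, 1.0, -1.0]
finger_gap: -0.001
```

```bash
python3 - <<'E'
from h import *
s,t=snaps()
crop(s['image'],85,170,215,300,6,'pics/s9.png')
E
```

```text
(no output)
```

View pics/s9.png

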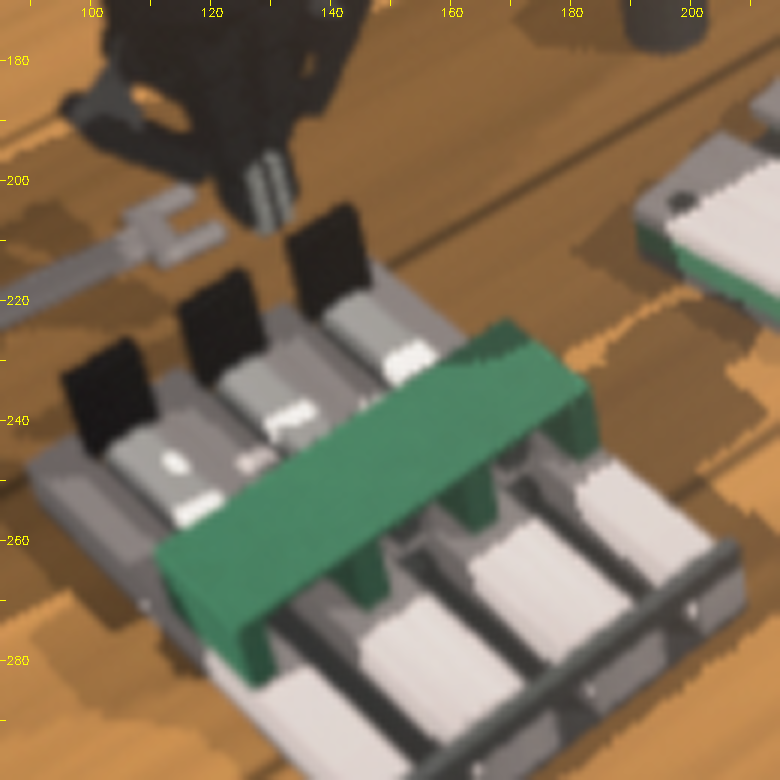

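Call:
send_rows([
  [0, [0.5, 0.4, 0], [0, 0, 0]],
  [0, [1, 0.5, 0], [0, 0, 0]],
  [0, [2, 0.5, 0], [0, 0, 0]],
  [0, [3, 0.55, 0], [0, 0, 0]],
  [0, [4, 0.6, 0], [0, 0, 0]],
  [0, [5, 0.65, 0], [0, 0, 0]],
  [0, [6, 0.7, 0], [0, 0, 0]],
  [0, [6.5, 0.7, 0], [0, 0, 0]],
])

```text
clock: 13.57
eef_pos: [0.4921, -0.218, 0.0571]
orientation: [-3.138, -0.0, 0.041]
contact_force: [-5.0, 0.5, 4.0]
finger_gap: 0.001
```

Call:
send_rows([
  [0, [0.3, 0, 0], [0, 0, 0]],
  [0, [0.6, 0, 0], [0, 0, 0]],
  [0, [0.9, 0, 0], [0, 0, 0]],
  [0, [1.2, 0.05, 0], [0, 0, 0]],
  [0, [1.5, 0.05, 0], [0, 0, 0]],
  [0, [1.7, 0.05, 0], [0, 0, 0]],
  [0, [1.7, 0.05, 0], [0, 0, 0]],
  [0, [1.7, 0.05, 0], [0, 0, 0]],
])

```text
clock: 14.23
eef_pos: [0.5092, -0.2173, 0.057]
orientation: [-3.137, -0.001, 0.041]
contact_force: [-3.5, 2.3, 2.1]
finger_gap: -0.002
```

Call:
send_rows([
  [0, [0.2, 0, 0], [0, 0, 0]],
  [0, [0.4, 0, 0], [0, 0, 0]],
  [0, [0.5, 0, 0], [0, 0, 0]],
  [0, [0.6, 0, 0], [0, 0, 0]],
  [0, [0.6, 0, 0], [0, 0, 0]],
  [0, [0.6, 0, 0], [0, 0, 0]],
  [0, [0.6, 0, 0], [0, 0, 0]],
  [0, [0.6, 0, 0], [0, 0, 0]],
])

```text
clock: 14.9
eef_pos: [0.5148, -0.217, 0.057]
orientation: [-3.137, 0.0, 0.041]
contact_force: [-5.5, 2.9, 4.1]
finger_gap: 0.003
```

```bash
python3 - <<'E'
from h import *
s,t=snaps()
crop(s['image'],85,170,215,300,6,'pics/s10.png')
E
```

```text
(no output)
```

View pics/s10.png

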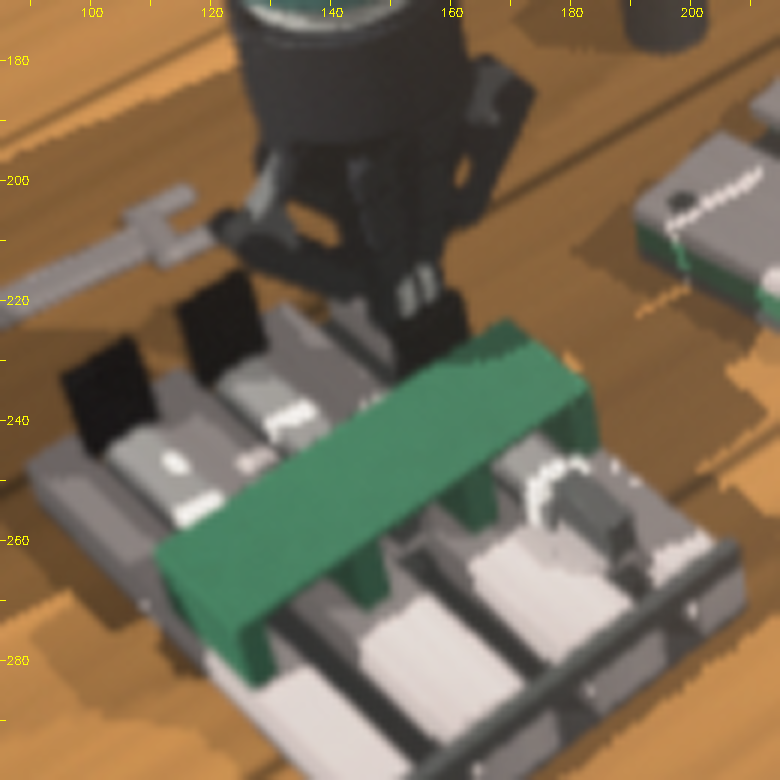

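The stud is out, with its collar and dark grip at scene (184,254). I'll push a little more to the end stop and then retreat.

Call:
send_rows([
  [0, [0.2, 0, 0], [0, 0, 0]],
  [0, [0.3, 0, 0], [0, 0, 0]],
  [0, [0.3, 0, 0], [0, 0, 0]],
  [0, [0.3, 0, 0], [0, 0, 0]],
  [0, [-1, 0, 0], [0, 0, 0]],
  [0, [-3, -0.1, 0], [0, 0, 0]],
  [0, [-5, -0.2, 0], [0, 0, 0]],
  [0, [-7, -0.3, 0], [0, 0, 0]],
])

```text
clock: 15.67
eef_pos: [0.4445, -0.2202, 0.0569]
orientation: [-3.138, -0.001, 0.041]
contact_force: [0.0, 0.3, -0.7]
finger_gap: -0.002
```

Call:
send_rows([
  [0, [-2.5, 0, 0], [0, 0, 0]],
  [0, [-2.5, 0, 2], [0, 0, 0]],
  [0, [-2.5, 0, 5], [0, 0, 0]],
  [0, [-2.5, 0, 8], [0, 0, 0]],
  [0, [-2.5, 0, 10], [0, 0, 0]],
  [2, [-2.5, 2, 11], [0, 0, 0]],
  [2, [-2.5, 6, 11], [0, 0, 0]],
  [3, [-2.5, 10, 11], [0, 0, 0]],
])

```text
clock: 16.33
eef_pos: [0.4201, -0.12, 0.1679]
orientation: [-3.139, -0.005, 0.038]
contact_force: [1.1, 0.7, -0.0]
finger_gap: 0.346
```

```bash
python3 - <<'E'
from h import *
s,t=snaps()
crop(s['image'],85,170,215,300,6,'pics/s11.png')
crop(t['image'],320,165,420,275,6,'pics/t11.png')
E
```

```text
(no output)
```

View pics/s11.png

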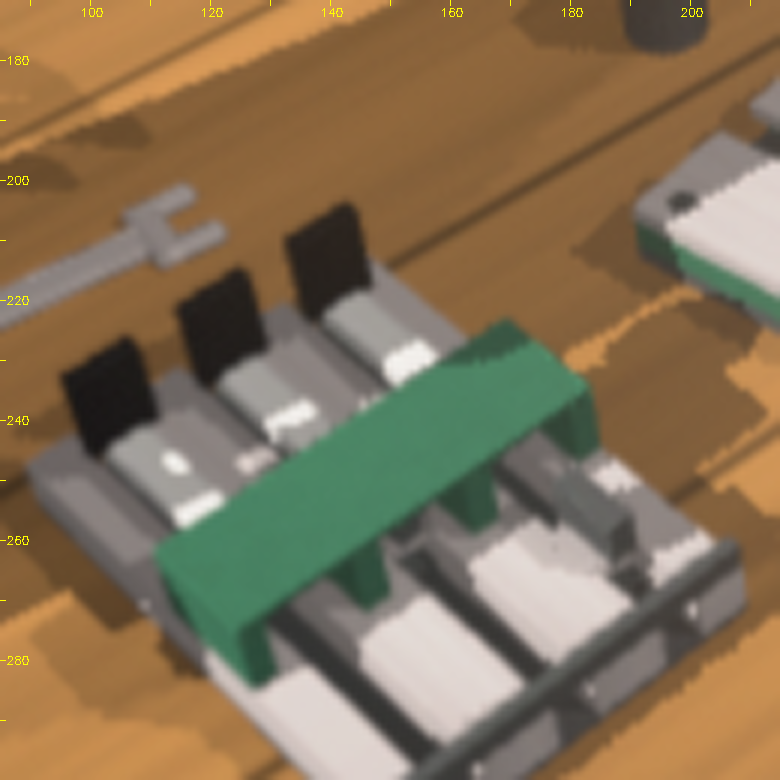

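View pics/t11.png

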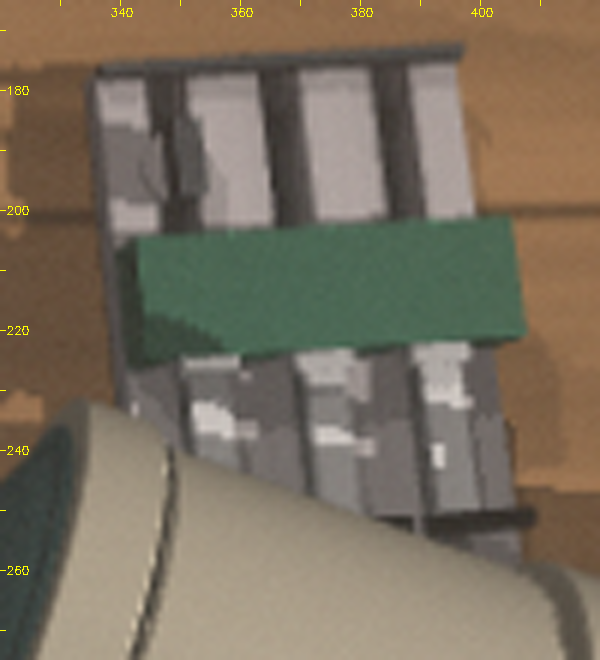

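```bash
python3 - <<'E'
from fit import *
p,e=tri(ct,(320+191/6,165+153/6),cs,(85+594/6,170+502/6)); print(p,e)
print(at_z(cs,(85+594/6,170+502/6),.048),at_z(ct,(320+191/6,165+153/6),.051))
s,t=snaps()
crop(s['image'],160,235,205,275,16,'pics/s12.png',5)
E
```

```text
[ 0.62049416 -0.21419894  0.04779005] 0.0010458258486655437
[ 0.62099591 -0.21389325  0.048     ] [ 0.61950941 -0.21374295  0.051     ]
```

View pics/s12.png

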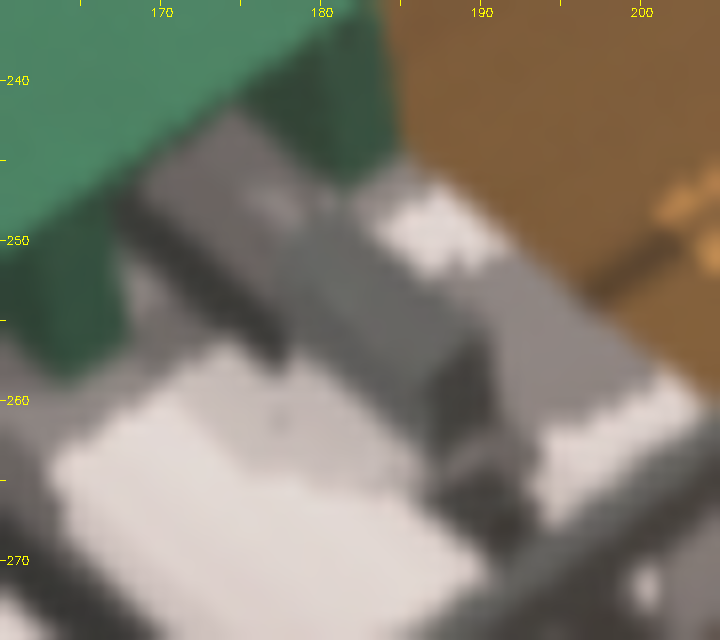

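The ejector is home and the stud grip is at world (0.6205, -0.214), which fits the rack pose. I'll move above it.

Call:
send_rows([
  [3.5, [4, -2, 0], [0, 0, 0]],
  [3.5, [8, -4, 0], [0, 0, 0]],
  [3.5, [12, -6, 0], [0, 0, 0]],
  [3.5, [16, -8, 0], [0, 0, 0]],
  [3.5, [20, -9.4, -2], [0, 0, 0]],
  [3.5, [20, -9.4, -5], [0, 0, 0]],
  [3.5, [20, -9.4, -7.5], [0, 0, 0]],
  [3.5, [20, -9.4, -8], [0, 0, 0]],
])

```text
clock: 17.2
eef_pos: [0.6176, -0.2147, 0.0795]
orientation: [-3.134, 0.006, 0.041]
contact_force: [-1.1, -0.3, -1.5]
finger_gap: 0.409
```

```bash
python3 - <<'E'
from h import *
from station import r
s,t=snaps()
crop(s['image'],130,190,230,290,7,'pics/s13.png')
o=r.get_obs();print(o['eef_pos'],o['orientation'])
E
```

```text
[ 0.61882607 -0.21453985  0.08515276] [-3.13692905e+00  4.97832134e-04  4.20350995e-02]
```

View pics/s13.png

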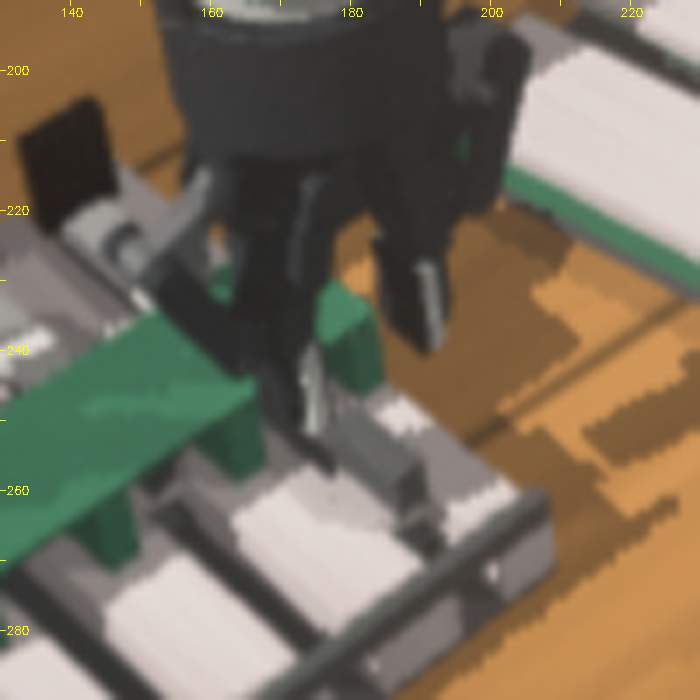

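Call:
send_rows([
  [3.5, [0.15, 0, -1], [0, 0, 0]],
  [3.5, [0.15, 0, -2.5], [0, 0, 0]],
  [3.5, [0.15, 0, -3.5], [0, 0, 0]],
  [3.5, [0.15, 0, -4.2], [0, 0, 0]],
  [3.5, [0.15, 0, -4.3], [0, 0, 0]],
  [3.5, [0.15, 0, -4.3], [0, 0, 0]],
  [3.5, [0.15, 0, -4.3], [0, 0, 0]],
  [3.5, [0.15, 0, -4.3], [0, 0, 0]],
])

```text
clock: 17.97
eef_pos: [0.6209, -0.2148, 0.0433]
orientation: [-3.138, -0.001, 0.042]
contact_force: [0.1, -0.4, 0.3]
finger_gap: 0.407
```

```bash
python3 - <<'E'
from h import *
from station import r
s,t=snaps()
crop(s['image'],130,190,230,290,7,'pics/s14.png')
o=r.get_obs();print(o['eef_pos'],o['orientation'],o['contact_force'])
E
```

```text
[ 0.62071232 -0.21468718  0.04303987] [-3.13755364e+00 -7.36466432e-04  4.20981169e-02] [-0.34732504  0.69144797 -0.16215287]
```

View pics/s14.png

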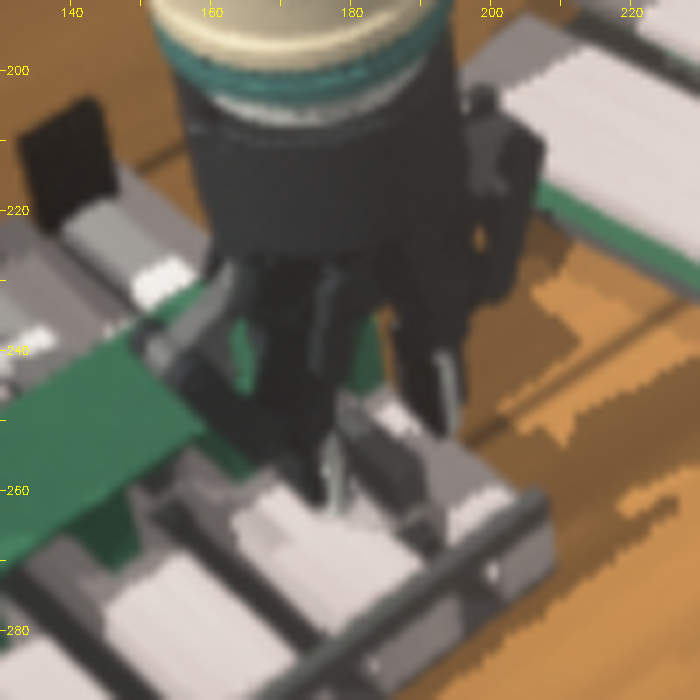

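The fingers straddle the grip, tips at (178,263) and (195,251). I'll go a little lower and close.

Call:
send_rows([
  [3.5, [0, 0, -0.3], [0, 0, 0]],
  [3.5, [0, 0, -0.4], [0, 0, 0]],
  [3.5, [0, 0, -0.4], [0, 0, 0]],
  [0, [0, 0, -0.4], [0, 0, 0]],
  [0, [0, 0, -0.4], [0, 0, 0]],
  [0, [0, 0, -0.4], [0, 0, 0]],
  [0, [0, 0, -0.4], [0, 0, 0]],
  [0, [0, 0, -0.4], [0, 0, 0]],
])

```text
clock: 18.73
eef_pos: [0.6208, -0.2147, 0.0392]
orientation: [-3.138, -0.001, 0.042]
contact_force: [1.1, 1.1, 0.2]
finger_gap: 0.116
```

Call:
send_rows([
  [0, [0, 0, 0], [0, 0, 0]],
  [0, [0, 0, 0.5], [0, 0, 0]],
  [0, [0, 0, 1], [0, 0, 0]],
  [0, [0, 0, 2], [0, 0, 0]],
  [0, [0, 0, 4], [0, 0, 0]],
  [0, [0, 0, 6], [0, 0, 0]],
  [0, [0, 0, 8], [0, 0, 0]],
  [0, [0, 0, 9], [0, 0, 0]],
])

```text
clock: 19.4
eef_pos: [0.6219, -0.2151, 0.1335]
orientation: [-3.14, -0.006, 0.042]
contact_force: [-0.1, -0.4, -0.1]
finger_gap: 0.118
```

```bash
python3 - <<'E'
from h import *
from station import r
s,t=snaps()
crop(s['image'],130,170,230,290,6,'pics/s15.png')
o=r.get_obs();print(o['eef_pos'],o['orientation'],o['contact_force'])
E
```

```text
[ 0.6220051  -0.21517969  0.13252288] [-3.13996122 -0.00598135  0.04214125] [ 0.59910755  0.08697938 -0.74154235]
```

View pics/s15.png

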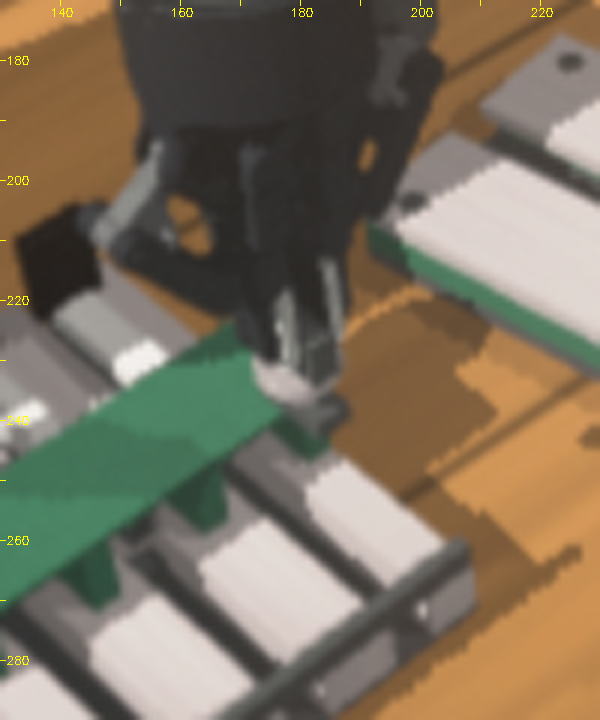

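The stud is held upright. Before moving over, I'll check the plate's slot estimate by an overlay.

```bash
python3 - <<'E'
from fit import *
s,t=snaps()
def ov(img,c,x0,y0,x1,y1,k,name,v,z0):
    o=cv2.resize(img[y0:y1,x0:x1],None,fx=k,fy=k,interpolation=cv2.INTER_CUBIC)[:,:,::-1].copy()
    Rm=R.from_euler('z',v[2]).as_matrix()
    def L(a,b,col):
        q=proj(c,[Rm@np.array(a)+[v[0],v[1],z0],Rm@np.array(b)+[v[0],v[1],z0]])
        q=((q-[x0-.5,y0-.5])*k).astype(int); cv2.line(o,tuple(map(int,q[0])),tuple(map(int,q[1])),col,1)
    for y in(-.065,-.01,.01,.065): L((-.095,y,.03),(.095,y,.03),(0,0,255))
    for x in(-.095,.095): L((x,-.065,.03),(x,.065,.03),(0,0,255))
    cv2.imwrite(name,o)
v=(.5737,-.0185,.2073)
ov(s['image'],cs,185,165,295,250,7,'pics/ov_s.png',v,0)
ov(t['image'],ct,225,160,320,260,6,'pics/ov_t.png',v,0)
E
```

```text
(no output)
```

View pics/ov_s.png

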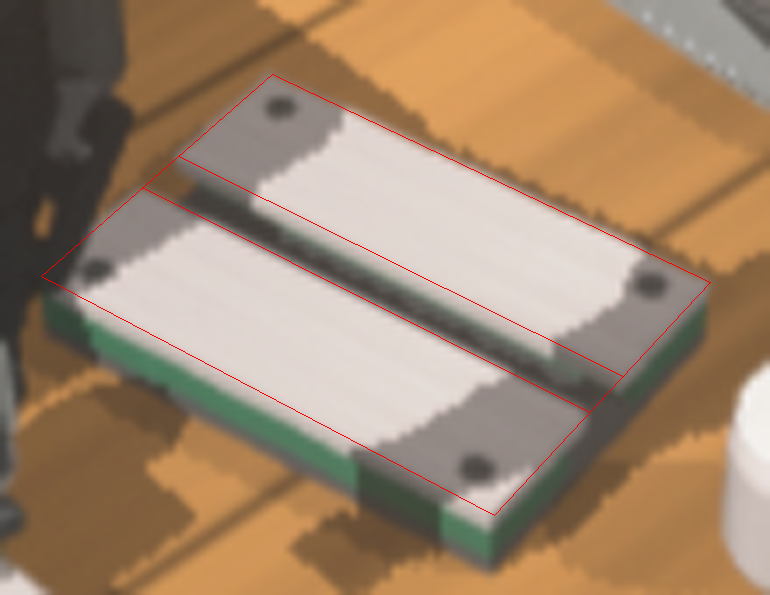

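View pics/ov_t.png

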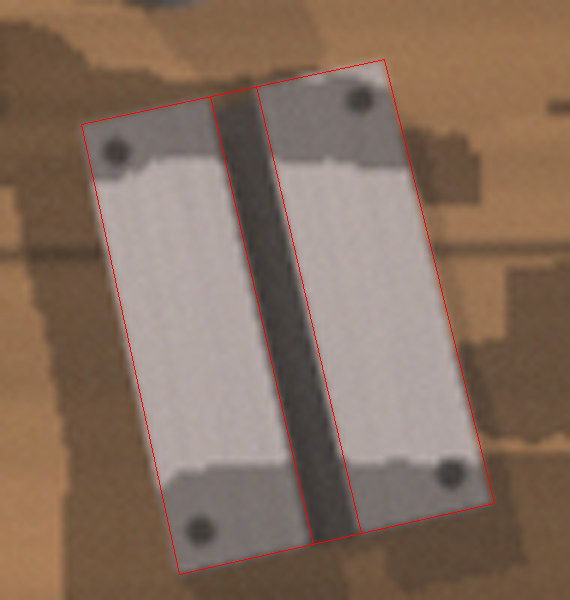

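```bash
python3 - <<'E'
from fit import *
M=[(.095,.065,.03),(.095,-.065,.03),(-.095,-.065,.03),(-.095,.065,.03)]
# scene corners read again from ov_s (k=7, off 185,165)
S=[(185+709/7,165+288/7),(185+494/7,165+528/7),(185+44/7,165+287/7),(185+275/7,165+82/7)]
T=[(225+80/6,160+124/6),(225+383/6,160+60/6),(225+490/6,160+502/6),(225+180/6,160+573/6)]
S=[np.array(a)-.5 for a in S]; T=[np.array(a)-.5 for a in T]
for q in ([(cs,m,a) for m,a in zip(M,S)],[(ct,m,a) for m,a in zip(M,T)],[(cs,m,a) for m,a in zip(M,S)]+[(ct,m,a) for m,a in zip(M,T)]):
    v,e=fit(q,[.57,-.02,.2],False); print(v.round(4),e.round(1).tolist())
E
```

```text
[ 0.5772 -0.0213  0.206 ] [[0.5, 0.5], [0.2, -0.3], [-0.4, -0.3], [-0.3, 0.1]]
[ 0.5741 -0.0178  0.2072] [[-0.0, -0.1], [-0.0, -0.2], [0.4, 0.1], [-0.3, 0.1]]
[ 0.5749 -0.0189  0.2061] [[0.5, -0.4], [0.2, -1.4], [-0.3, -1.2], [-0.2, -0.8], [0.4, -0.4], [0.4, -0.5], [0.8, -0.2], [0.0, -0.2]]
```

Call:
send_rows([
  [0, [0.2, 3, 0], [0, 0, 0]],
  [0, [0.4, 6, 0], [0, 0, 0]],
  [0, [0.6, 9, 0], [0, 0, 2]],
  [0, [0.8, 12, 0], [0, 0, 4]],
  [0, [1, 15, 0], [0, 0, 6]],
  [0, [1.2, 18, 0], [0, 0, 8]],
  [0, [1.2, 20.5, 0], [0, 0, 9.4]],
  [0, [1.2, 20.8, -1], [0, 0.3, 9.4]],
])

```text
clock: 20.27
eef_pos: [0.6326, -0.0022, 0.1186]
orientation: [-3.135, 0.004, 0.212]
contact_force: [0.4, -0.2, -0.2]
finger_gap: 0.12
```

Call:
send_rows([
  [0, [0, 0, -1], [0, 0, 0]],
  [0, [0, 0, -2], [0, 0, 0]],
  [0, [0, 0, -3], [0, 0, 0]],
  [0, [0, 0, -4], [0, 0, 0]],
  [0, [0, 0, -4], [0, 0, 0]],
  [0, [0, 0, -4], [0, 0, 0]],
  [0, [0, 0, -4], [0, 0, 0]],
  [0, [0, 0, -4], [0, 0, 0]],
])

```text
clock: 20.93
eef_pos: [0.6332, -0.0026, 0.0795]
orientation: [-3.136, 0.002, 0.211]
contact_force: [0.9, -0.4, 0.2]
finger_gap: 0.122
```

```bash
python3 - <<'E'
from h import *
from station import r
s,t=snaps()
crop(s['image'],205,165,295,245,8,'pics/s16.png')
cv2.imwrite('pics/t16.png',t['image'][:,:,::-1])
o=r.get_obs();print(o['eef_pos'],o['orientation'],o['contact_force'])
E
```

```text
[ 0.63307156 -0.00236293  0.07945305] [-3.13588381e+00  2.49581314e-03  2.11531166e-01] [ 0.4500724  -0.81498227 -0.66212531]
```

View pics/s16.png

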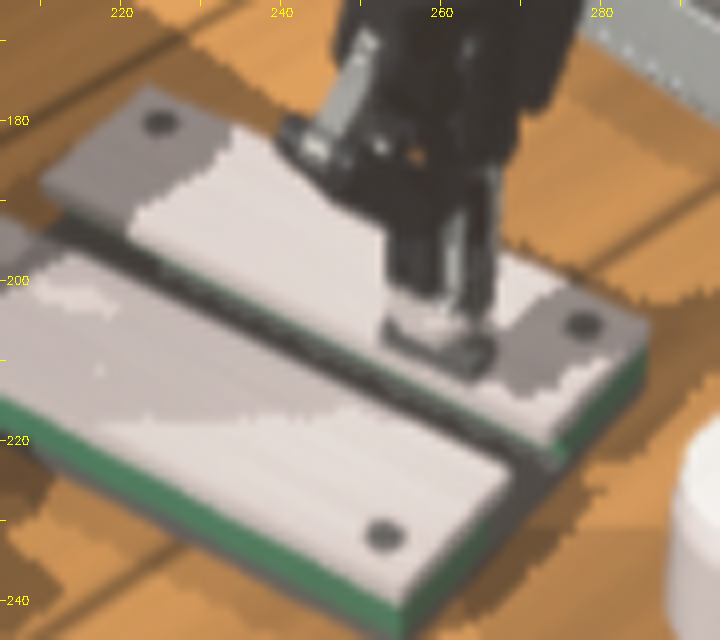

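The stud hangs at (258,207), about 5 mm on the +y side of my target. I'll correct that and go lower.

Call:
send_rows([
  [0, [0.1, -0.25, 0], [0, 0, 0]],
  [0, [0.1, -0.5, -0.3], [0, 0, 0]],
  [0, [0.1, -0.5, -0.8], [0, 0, 0]],
  [0, [0.1, -0.5, -0.9], [0, 0, 0]],
  [0, [0.1, -0.5, -0.9], [0, 0, 0]],
  [0, [0.1, -0.5, -0.9], [0, 0, 0]],
  [0, [0.1, -0.5, -0.9], [0, 0, 0]],
  [0, [0.1, -0.5, -0.9], [0, 0, 0]],
])

```text
clock: 21.7
eef_pos: [0.6342, -0.0073, 0.0706]
orientation: [-3.136, 0.002, 0.212]
contact_force: [-0.2, 0.3, -0.9]
finger_gap: 0.12
```

```bash
python3 - <<'E'
from h import *
from station import r
s,t=snaps()
crop(s['image'],225,180,285,235,12,'pics/s17.png',5)
o=r.get_obs();print(o['eef_pos'],o['orientation'],o['contact_force'])
E
```

```text
[ 0.63414343 -0.00733674  0.07062071] [-3.13597173e+00  2.26705733e-03  2.11593575e-01] [-0.79097733  0.4196063  -1.15820407]
```

View pics/s17.png

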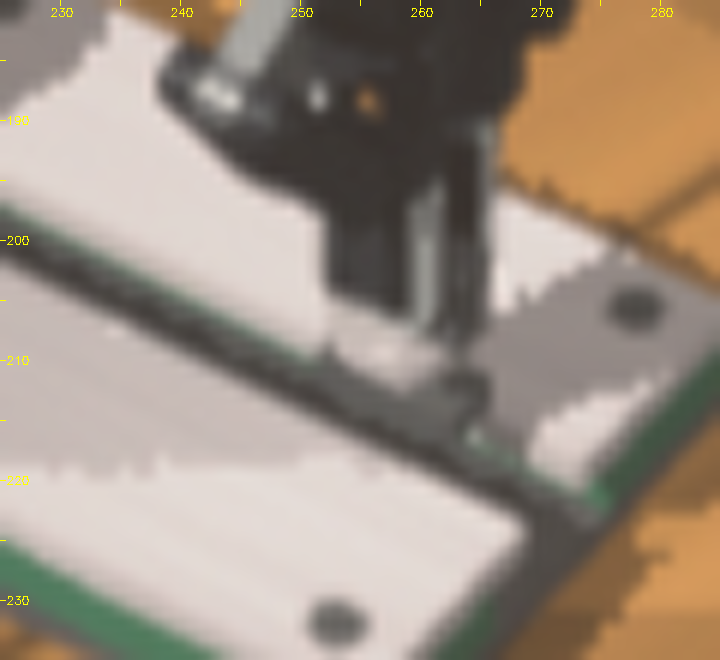

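The head's lower front edge lies over the slot and will land roughly centred. I'll descend slowly, watching the force.

Call:
send_rows([
  [0, [0, 0, -0.3], [0, 0, 0]],
  [0, [0, 0, -0.6], [0, 0, 0]],
  [0, [0, 0, -0.9], [0, 0, 0]],
  [0, [0, 0, -1.2], [0, 0, 0]],
  [0, [0, 0, -1.3], [0, 0, 0]],
  [0, [0, 0, -1.3], [0, 0, 0]],
  [0, [0, 0, -1.3], [0, 0, 0]],
  [0, [0, 0, -1.3], [0, 0, 0]],
])

```text
clock: 22.47
eef_pos: [0.6343, -0.0073, 0.0578]
orientation: [-3.136, 0.002, 0.212]
contact_force: [0.1, -0.0, -1.1]
finger_gap: 0.122
```

Call:
send_rows([
  [0, [0, 0, -0.3], [0, 0, 0]],
  [0, [0, 0, -0.6], [0, 0, 0]],
  [0, [0, 0, -0.9], [0, 0, 0]],
  [0, [0, 0, -1.2], [0, 0, 0]],
  [0, [0, 0, -1.3], [0, 0, 0]],
  [0, [0, 0, -1.3], [0, 0, 0]],
  [0, [0, 0, -1.3], [0, 0, 0]],
  [0, [0, 0, -1.3], [0, 0, 0]],
])

```text
clock: 23.13
eef_pos: [0.6344, -0.0074, 0.045]
orientation: [-3.136, 0.002, 0.212]
contact_force: [-1.4, -0.8, -0.9]
finger_gap: 0.122
```

```bash
python3 - <<'E'
from h import *
from station import r
s,t=snaps()
crop(s['image'],225,180,285,235,12,'pics/s18.png',5)
o=r.get_obs();print(o['eef_pos'],o['orientation'],o['contact_force'])
E
```

```text
[ 0.63438899 -0.00731744  0.04501775] [-3.13616323e+00  1.57732711e-03  2.11620140e-01] [ 0.17314843  0.31945466 -1.50638121]
```

View pics/s18.png

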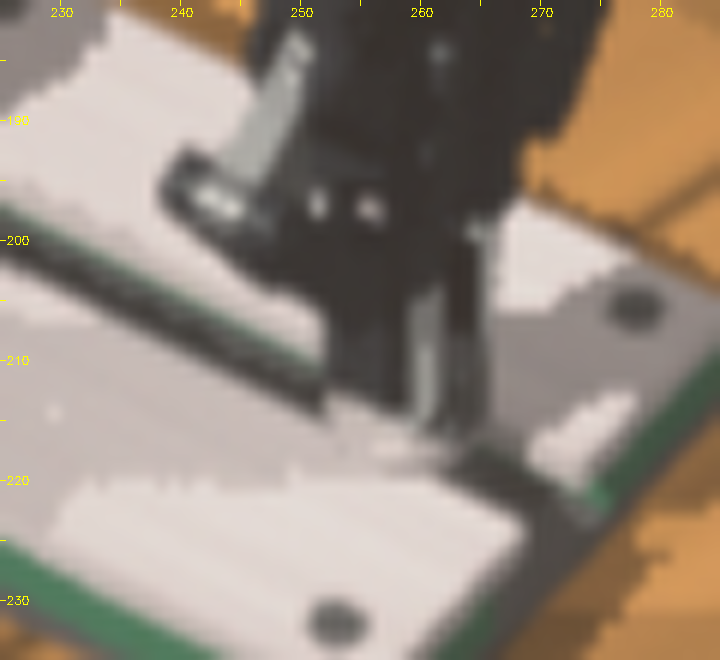

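The stud is in the slot with its collar about 2 mm above the plate and no contact force. I'll twist it.

Call:
send_rows([
  [0, [0, 0, 0], [0, 0, 6]],
  [0, [0, 0, 0], [0, 0, 12]],
  [0, [0, 0, 0], [0, 0, 18]],
  [0, [0, 0, 0], [0, 0, 24]],
  [0, [0, 0, 0], [0, 0, 30]],
  [0, [0, 0, 0], [0, 0, 36]],
  [0, [0, 0, 0], [0, 0, 42]],
  [0, [0, 0, 0], [0, 0, 45]],
])

```text
clock: 23.9
eef_pos: [0.6345, -0.0073, 0.0452]
orientation: [-3.136, 0.001, 1.002]
contact_force: [-0.1, -0.0, -0.6]
finger_gap: 0.117
```

Call:
send_rows([
  [0, [0, 0, 0], [0, 0, 6]],
  [0, [0, 0, 0], [0, 0, 12]],
  [0, [0, 0, 0], [0, 0, 18]],
  [0, [0, 0, 0], [0, 0, 24]],
  [0, [0, 0, 0], [0, 0, 30]],
  [0, [0, 0, 0], [0, 0, 36]],
  [0, [0, 0, 0], [0, 0, 42]],
  [0, [0, 0, 0], [0, 0, 44.6]],
])

```text
clock: 24.57
eef_pos: [0.6346, -0.0073, 0.0454]
orientation: [-3.137, 0.001, 1.786]
contact_force: [-0.4, -1.0, -0.7]
finger_gap: 0.12
```

Call:
send_rows([
  [0, [0, 0, -0.1], [0, 0, 0]],
  [0, [0, 0, -0.2], [0, 0, 0]],
  [0, [0, 0, -0.2], [0, 0, 0]],
  [0, [0, 0, -0.2], [0, 0, 0]],
  [3, [0, 0, -0.2], [0, 0, 0]],
  [3.5, [0, 0, -0.1], [0, 0, 0]],
  [3.5, [0, 0, 0], [0, 0, 0]],
  [3.5, [0, 0, 0.5], [0, 0, 0]],
])

```text
clock: 25.23
eef_pos: [0.6342, -0.0073, 0.05]
orientation: [-3.136, 0.001, 1.786]
contact_force: [-0.8, 0.0, 0.9]
finger_gap: 0.412
```

Call:
send_rows([
  [3.5, [0, 0, 2], [0, 0, 0]],
  [3.5, [0, 0, 5], [0, 0, 0]],
  [3.5, [0, 0, 8], [0, 0, -7]],
  [3, [-2.5, -2, 9], [0, 0, -14]],
  [2, [-6, -4, 9], [0, 0, -21]],
  [1, [-9, -6.5, 9], [0, 0, -28]],
  [0, [-12, -10, 9], [0, 0, -35]],
  [0, [-15, -13, 8], [0, 0, -42]],
])

```text
clock: 25.9
eef_pos: [0.4881, -0.1342, 0.1336]
orientation: [-3.14, 0.0, 1.048]
contact_force: [0.3, -0.1, 0.4]
finger_gap: 0.003
```

```bash
python3 - <<'E'
from h import *
from station import r
s,t=snaps()
crop(s['image'],205,165,295,245,8,'pics/s19.png')
crop(t['image'],225,150,320,260,5,'pics/t19.png')
o=r.get_obs();print(o['eef_pos'],o['orientation'],o['contact_force'])
E
```

```text
[ 0.48483493 -0.13595017  0.13041348] [-3.13340050e+00  2.90072501e-03  1.04404875e+00] [ 0.44743335  0.00555193 -0.46116436]
```

View pics/s19.png

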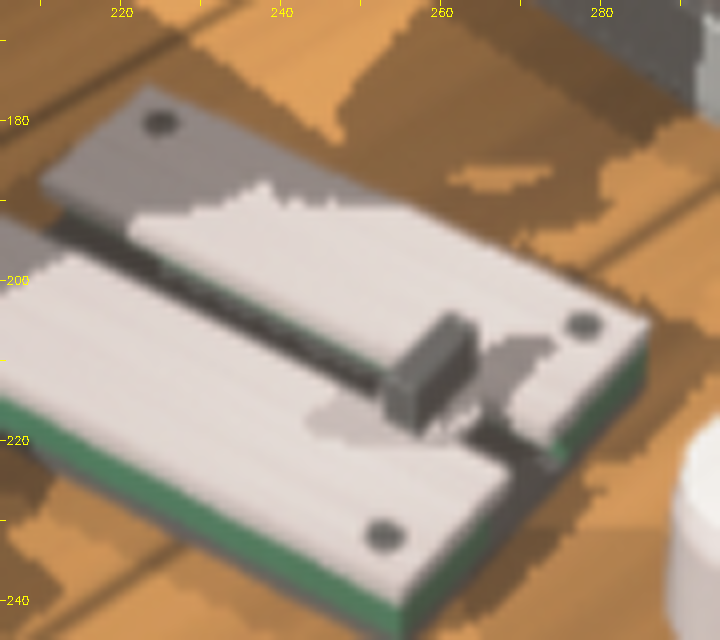

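View pics/t19.png

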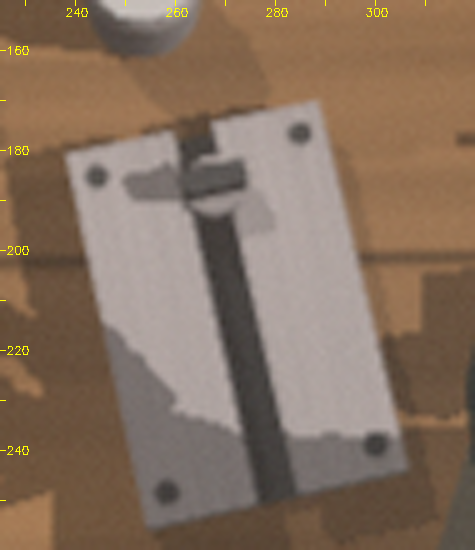

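Stud 2 is locked crosswise and upright at scene (258,212), with the grip across the slot. Next is ejector 1.

Call:
send_rows([
  [0, [-2, -2, 0], [0, 0, -7]],
  [0, [-4, -5, 0], [0, 0, -14]],
  [0, [-5.8, -8, 0], [0, 0, -21]],
  [0, [-5.8, -11, 0], [0, 0, -28]],
  [0, [-5.8, -13.4, 0], [0, 0, -35]],
  [0, [-5.8, -13.4, 0], [0, 0, -42]],
  [0, [-5.8, -13.4, 0], [0, 0, -49]],
  [0, [-5.8, -13.4, 0], [0, 0, -56]],
])

```text
clock: 26.67
eef_pos: [0.4273, -0.2703, 0.131]
orientation: [-3.134, 0.002, 0.061]
contact_force: [1.4, 0.7, 0.3]
finger_gap: -0.002
```

Call:
send_rows([
  [0, [0, 0, -1], [0, 0, -1.4]],
  [0, [0, 0, -3], [0, 0, -1.4]],
  [0, [0, 0, -5], [0, 0, -1.4]],
  [0, [0, 0, -7], [0, 0, -1.4]],
  [0, [0, 0, -7.3], [0, 0, -1.4]],
  [0, [0, 0, -7.3], [0, 0, -1.4]],
  [0, [0, 0, -7.3], [0, 0, -1.4]],
  [0, [0, 0, -7.3], [0, 0, -1.4]],
])

```text
clock: 27.33
eef_pos: [0.4283, -0.2709, 0.0598]
orientation: [-3.136, -0.0, 0.037]
contact_force: [-0.0, -0.2, 0.2]
finger_gap: 0.0
```

Call:
send_rows([
  [0, [1, 0.15, 0], [0, 0, 0]],
  [0, [2, 0.2, 0], [0, 0, 0]],
  [0, [3, 0.25, 0], [0, 0, 0]],
  [0, [4, 0.3, 0], [0, 0, 0]],
  [0, [5, 0.35, 0], [0, 0, 0]],
  [0, [6, 0.4, 0], [0, 0, 0]],
  [0, [7, 0.45, 0], [0, 0, 0]],
  [0, [8, 0.5, 0], [0, 0, 0]],
])

```text
clock: 28.0
eef_pos: [0.509, -0.2664, 0.0612]
orientation: [-3.137, -0.0, 0.037]
contact_force: [-4.8, -1.4, 4.0]
finger_gap: -0.0
```

Call:
send_rows([
  [0, [0.3, 0, 0], [0, 0, 0]],
  [0, [0.6, 0, 0], [0, 0, 0]],
  [0, [0.9, 0, 0], [0, 0, 0]],
  [0, [1, 0, 0], [0, 0, 0]],
  [0, [1.1, 0, 0], [0, 0, 0]],
  [0, [1.1, 0, 0], [0, 0, 0]],
  [0, [1.1, 0, 0], [0, 0, 0]],
  [0, [1.1, 0, 0], [0, 0, 0]],
])

```text
clock: 28.67
eef_pos: [0.5173, -0.2662, 0.0614]
orientation: [-3.135, 0.007, 0.036]
contact_force: [-17.5, 3.7, 9.3]
finger_gap: 0.001
```

```bash
python3 - <<'E'
from h import *
s,t=snaps()
crop(s['image'],85,170,215,300,6,'pics/s20.png')
E
```

```text
(no output)
```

View pics/s20.png

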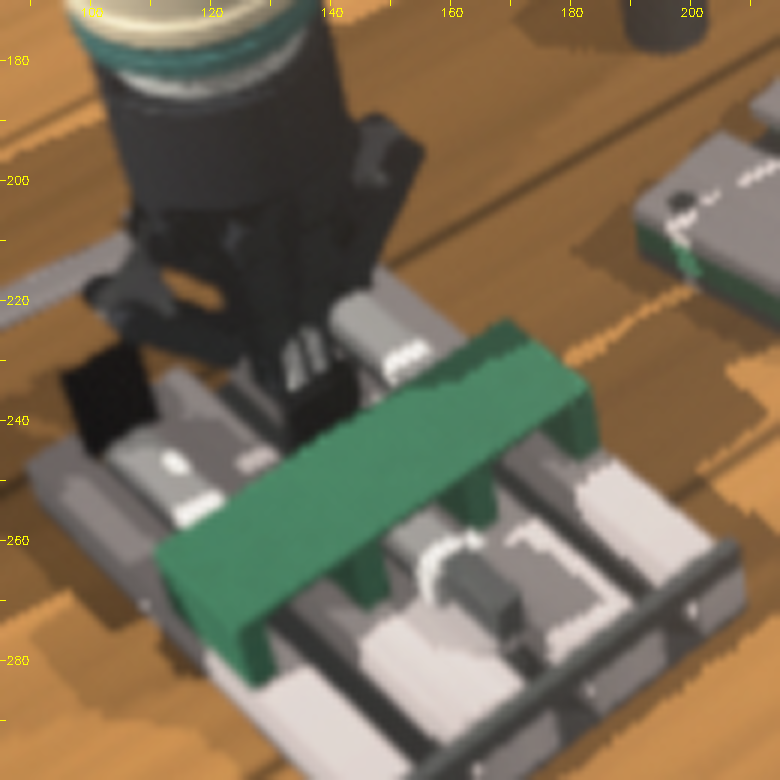

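Stud 1 is out at about (165,267), and the ejector is at its end stop (17 N). I'll retreat and inspect.

Call:
send_rows([
  [0, [-1, 0, 0], [0, 0, 0]],
  [0, [-2, -0.1, 0], [0, 0, 0]],
  [0, [-4, -0.1, 0], [0, 0, 0]],
  [0, [-6, -0.2, 0], [0, 0, 0]],
  [0, [-8, -0.3, 0], [0, 0, 0]],
  [0, [-9, -0.4, 1], [0, 0, 0]],
  [0, [-9, -0.4, 4], [0, 0, 0]],
  [0, [-9, -0.4, 8], [0, 0, 0]],
])

```text
clock: 29.43
eef_pos: [0.4256, -0.2693, 0.1399]
orientation: [-3.131, 0.01, 0.035]
contact_force: [0.4, -0.8, 0.5]
finger_gap: 0.001
```

Call:
send_rows([
  [2, [0, 3, 2], [0, 0, 0]],
  [2, [0, 6, 2], [0, 0, 0]],
  [3, [0, 10, 2], [0, 0, 0]],
  [3, [0, 14, 2], [0, 0, 0]],
  [3, [0, 14, 2], [0, 0, 0]],
  [3, [0, 14, 2], [0, 0, 0]],
  [3, [0, 14, 2], [0, 0, 0]],
  [3, [0, 14, 2], [0, 0, 0]],
])

```text
clock: 30.1
eef_pos: [0.4258, -0.1301, 0.1602]
orientation: [-3.132, 0.01, 0.034]
contact_force: [0.1, -0.6, -0.1]
finger_gap: 0.35
```

```bash
python3 - <<'E'
from h import *
from station import r
s,t=snaps()
crop(s['image'],85,170,215,300,6,'pics/s21.png')
crop(t['image'],320,165,420,275,6,'pics/t21.png')
o=r.get_obs();print(o['eef_pos'],o['orientation'],o['contact_force'])
E
```

```text
[ 0.42563771 -0.13025987  0.15991719] [-3.13149748  0.01021984  0.03364509] [ 0.75361147 -0.78934087 -0.11036983]
```

View pics/s21.png

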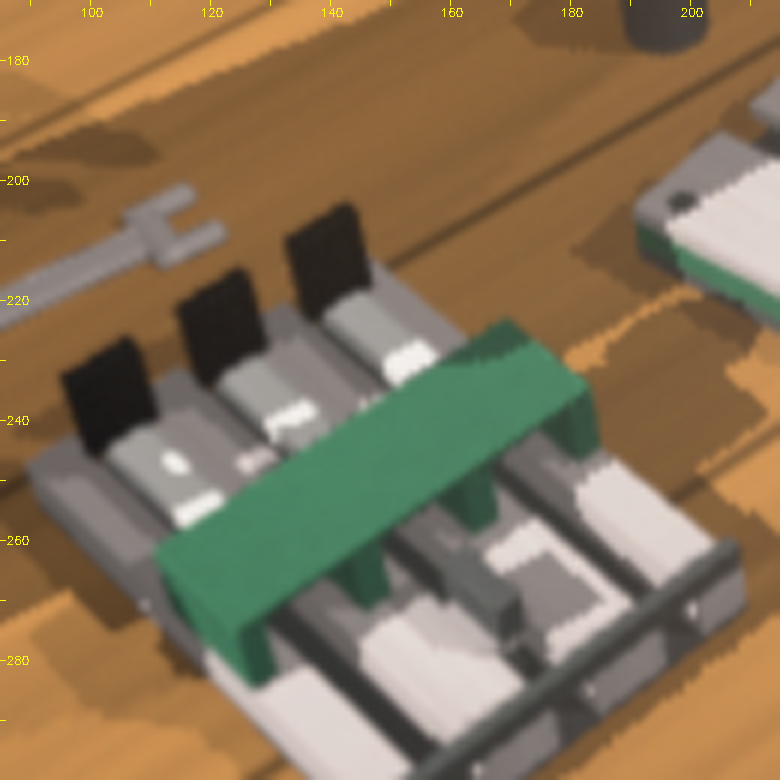

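View pics/t21.png

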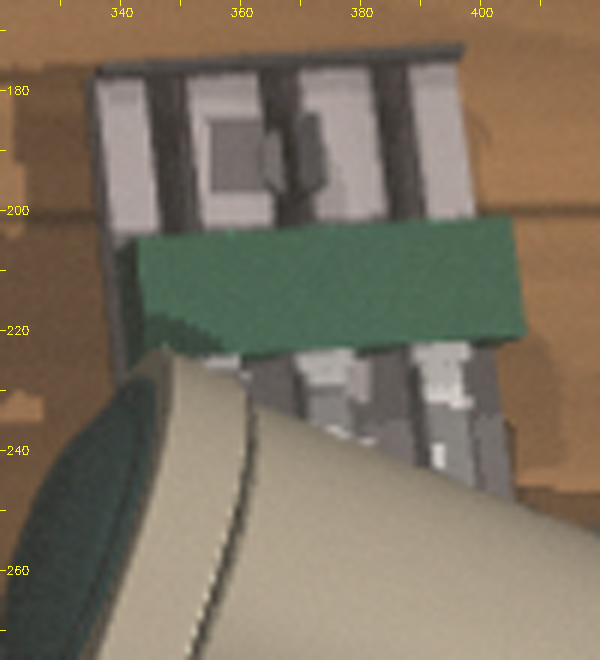

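```bash
python3 - <<'E'
from fit import *
for a,b in(((191,153),(594,502)),((311,150),(482,583))):
    print(at_z(cs,(85+b[0]/6,170+b[1]/6),.048).round(4),at_z(ct,(320+a[0]/6,165+a[1]/6),.051).round(4), tri(ct,(320+a[0]/6,165+a[1]/6),cs,(85+b[0]/6,170+b[1]/6)))
E
```

```text
[ 0.621  -0.2139  0.048 ] [ 0.6195 -0.2137  0.051 ] (array([ 0.62049416, -0.21419894,  0.04779005]), np.float64(0.0010458258486655437))
[ 0.6236 -0.2638  0.048 ] [ 0.6202 -0.2633  0.051 ] (array([ 0.62177699, -0.2639858 ,  0.04639497]), np.float64(0.001986492736270003))
```

Call:
send_rows([
  [3.5, [4, -2.7, 0], [0, 0, 0]],
  [3.5, [8, -5.4, 0], [0, 0, 0]],
  [3.5, [12, -8.1, 0], [-0.3, -0.3, 0.4]],
  [3.5, [16, -10.8, 0], [-0.6, -0.6, 0.4]],
  [3.5, [19.5, -13.3, -2], [-0.6, -0.6, 0.4]],
  [3.5, [19.6, -13.3, -5], [-0.6, -0.6, 0.4]],
  [3.5, [19.6, -13.3, -7], [-0.6, -0.6, 0.4]],
  [3.5, [19.6, -13.3, -7.5], [-0.6, -0.6, 0.4]],
])

```text
clock: 30.87
eef_pos: [0.6194, -0.2641, 0.0769]
orientation: [-3.137, 0.01, 0.038]
contact_force: [-1.1, 0.6, -1.8]
finger_gap: 0.41
```

Call:
send_rows([
  [3.5, [0, 0, 0], [0, 0, 0]],
  [3.5, [0, 0, 0], [0, 0, 0]],
  [3.5, [0, 0, 0], [0, 0, 0]],
  [3.5, [0, 0, 0], [0, 0, 0]],
  [3.5, [0, 0, 0], [0, 0, 0]],
  [3.5, [0, 0, 0], [0, 0, 0]],
  [3.5, [0, 0, 0], [0, 0, 0]],
  [3.5, [0, 0, 0], [0, 0, 0]],
])

```text
clock: 31.53
eef_pos: [0.6195, -0.264, 0.0775]
orientation: [-3.138, 0.009, 0.039]
contact_force: [0.4, 0.9, 0.0]
finger_gap: 0.411
```

Call:
send_rows([
  [3.5, [0.25, 0.1, 0], [0, -0.5, 0]],
  [3.5, [0.25, 0.1, -1], [0, -0.5, 0]],
  [3.5, [0.25, 0.1, -2], [0, -0.5, 0]],
  [3.5, [0.25, 0.1, -3], [0, -0.5, 0]],
  [3.5, [0.25, 0.1, -3.4], [0, -0.5, 0]],
  [3.5, [0.25, 0.1, -3.4], [0, -0.5, 0]],
  [3.5, [0.25, 0.1, -3.4], [0, -0.5, 0]],
  [3.5, [0.25, 0.1, -3.4], [0, -0.5, 0]],
])

```text
clock: 32.2
eef_pos: [0.6222, -0.2632, 0.0438]
orientation: [-3.138, -0.0, 0.038]
contact_force: [-0.2, -0.1, -0.2]
finger_gap: 0.408
```

```bash
python3 - <<'E'
from h import *
from station import r
s,t=snaps()
crop(s['image'],110,200,210,300,7,'pics/s22.png')
o=r.get_obs();print(o['eef_pos'],o['orientation'],o['contact_force'])
E
```

```text
[ 0.62235718 -0.26321956  0.04422154] [-3.13854577e+00 -7.92977237e-04  3.84075643e-02] [ 0.05929761 -0.398645    0.34517367]
```

View pics/s22.png

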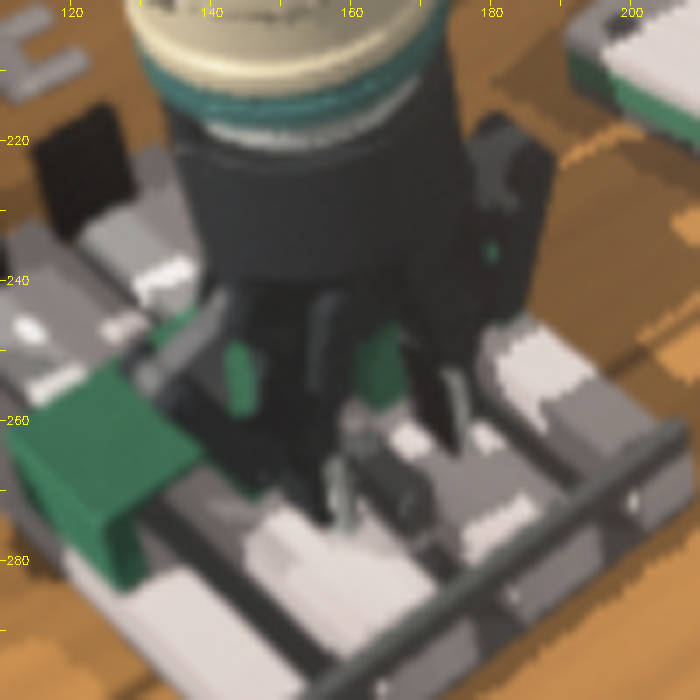

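The fingers straddle grip 1, tips at (159,274) and (175,263). I'll close and lift.

Call:
send_rows([
  [3.5, [0, 0, -0.3], [0, 0, 0]],
  [3.5, [0, 0, -0.5], [0, 0, 0]],
  [3.5, [0, 0, -0.5], [0, 0, 0]],
  [0, [0, 0, -0.5], [0, 0, 0]],
  [0, [0, 0, -0.5], [0, 0, 0]],
  [0, [0, 0, -0.5], [0, 0, 0]],
  [0, [0, 0, -0.5], [0, 0, 0]],
  [0, [0, 0, -0.5], [0, 0, 0]],
])

```text
clock: 32.97
eef_pos: [0.6225, -0.2633, 0.0395]
orientation: [-3.139, -0.001, 0.038]
contact_force: [-0.4, -1.1, 0.4]
finger_gap: 0.119
```

Call:
send_rows([
  [0, [0, 0, 0], [0, 0, 0]],
  [0, [0, 0, 0.5], [0, 0, 0]],
  [0, [0, 0, 1], [0, 0, 0]],
  [0, [0, 0, 2], [0, 0, 0]],
  [0, [0, 0, 4], [0, 0, 0]],
  [0, [0, 0, 6], [0, 0, 0]],
  [0, [0, 0, 8], [0, 0, 0]],
  [0, [0, 0, 9], [0, 0, 0]],
])

```text
clock: 33.63
eef_pos: [0.6235, -0.2638, 0.1339]
orientation: [-3.141, -0.006, 0.038]
contact_force: [1.1, 0.2, -1.1]
finger_gap: 0.118
```

Call:
send_rows([
  [0, [-0.6, 3.2, 0], [0, 0, 0]],
  [0, [-1.3, 6.5, 0], [0, 0, 1]],
  [0, [-1.9, 9.8, 0], [0, 0, 3]],
  [0, [-2.6, 13, 0], [0, 0, 5]],
  [0, [-3.2, 16.2, 0], [0, 0, 7]],
  [0, [-3.8, 19.4, 0], [0, 0, 9]],
  [0, [-4.5, 22.5, 0], [0, 0.3, 9.7]],
  [0, [-4.8, 24.4, 0], [0, 0.3, 9.7]],
])

```text
clock: 34.3
eef_pos: [0.5747, -0.0169, 0.1343]
orientation: [-3.14, -0.001, 0.21]
contact_force: [-0.3, 0.4, -0.8]
finger_gap: 0.118
```

Call:
send_rows([
  [0, [0, 0, 0], [0, 0, 0]],
  [0, [0, 0, -1], [0, 0, 0]],
  [0, [0, 0, -2], [0, 0, 0]],
  [0, [0, 0, -3], [0, 0, 0]],
  [0, [0, 0, -4.5], [0, 0, 0]],
  [0, [0, 0, -5], [0, 0, 0]],
  [0, [0, 0, -5], [0, 0, 0]],
  [0, [0, 0, -5], [0, 0, 0]],
])

```text
clock: 34.97
eef_pos: [0.5745, -0.0176, 0.0837]
orientation: [-3.14, 0.001, 0.209]
contact_force: [-0.4, 0.2, -0.1]
finger_gap: 0.118
```

Call:
send_rows([
  [0, [0.1, -0.2, -0.3], [0, 0, 0]],
  [0, [0.1, -0.2, -0.7], [0, 0, 0]],
  [0, [0.1, -0.2, -1.1], [0, 0, 0]],
  [0, [0.1, -0.2, -1.3], [0, 0, 0]],
  [0, [0.1, -0.2, -1.3], [0, 0, 0]],
  [0, [0.1, -0.2, -1.3], [0, 0, 0]],
  [0, [0.1, -0.2, -1.3], [0, 0, 0]],
  [0, [0.1, -0.2, -1.3], [0, 0, 0]],
])

```text
clock: 35.63
eef_pos: [0.5757, -0.0195, 0.071]
orientation: [-3.14, 0.0, 0.209]
contact_force: [-0.3, -0.2, -0.8]
finger_gap: 0.12
```

```bash
python3 - <<'E'
from h import *
from station import r
s,t=snaps()
crop(s['image'],205,170,275,235,11,'pics/s23.png',5)
o=r.get_obs();print(o['eef_pos'],o['orientation'],o['contact_force'])
E
```

```text
[ 0.57564903 -0.01955203  0.07091254] [-3.13966257e+00  2.13267285e-04  2.09397620e-01] [-0.8561563   0.62635512 -0.13866324]
```

View pics/s23.png

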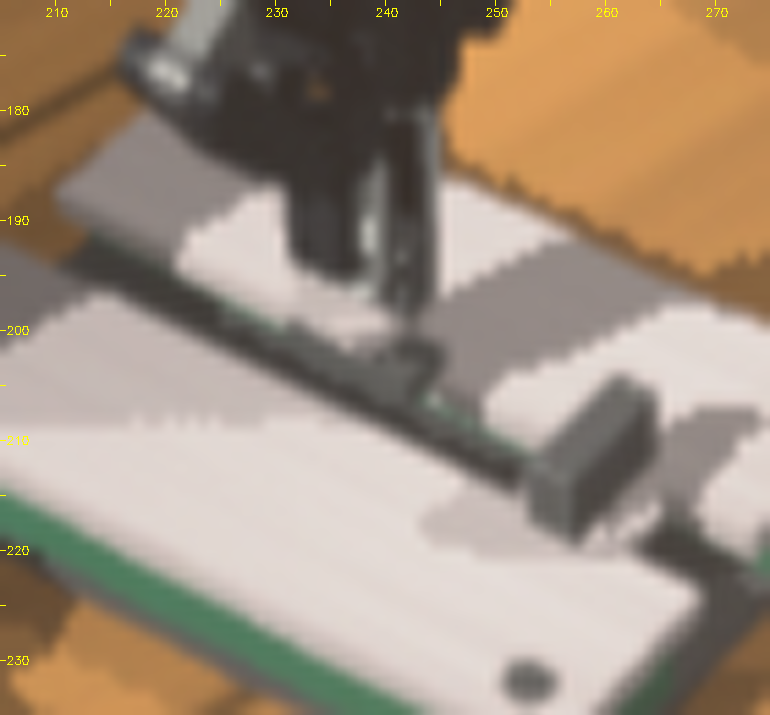

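Stud 1's head sits the same way over the slot as the first one did, at about (237,202). I'll lower it with a force check.

Call:
send_rows([
  [0, [0, 0, -0.3], [0, 0, 0]],
  [0, [0, 0, -0.6], [0, 0, 0]],
  [0, [0, 0, -0.9], [0, 0, 0]],
  [0, [0, 0, -1.2], [0, 0, 0]],
  [0, [0, 0, -1.3], [0, 0, 0]],
  [0, [0, 0, -1.3], [0, 0, 0]],
  [0, [0, 0, -1.3], [0, 0, 0]],
  [0, [0, 0, -1.3], [0, 0, 0]],
])

```text
clock: 36.4
eef_pos: [0.5757, -0.0196, 0.0581]
orientation: [-3.14, 0.0, 0.209]
contact_force: [0.1, 0.6, -0.3]
finger_gap: 0.119
```

Call:
send_rows([
  [0, [0, 0, -0.3], [0, 0, 0]],
  [0, [0, 0, -0.6], [0, 0, 0]],
  [0, [0, 0, -0.9], [0, 0, 0]],
  [0, [0, 0, -1.2], [0, 0, 0]],
  [0, [0, 0, -1.3], [0, 0, 0]],
  [0, [0, 0, -1.3], [0, 0, 0]],
  [0, [0, 0, -1.3], [0, 0, 0]],
  [0, [0, 0, -1.3], [0, 0, 0]],
])

```text
clock: 37.07
eef_pos: [0.5759, -0.0196, 0.0453]
orientation: [-3.14, -0.0, 0.209]
contact_force: [-0.7, -0.4, -0.9]
finger_gap: 0.119
```

Call:
send_rows([
  [0, [0, 0, 0], [0, 0, 6]],
  [0, [0, 0, 0], [0, 0, 12]],
  [0, [0, 0, 0], [0, 0, 18]],
  [0, [0, 0, 0], [0, 0, 24]],
  [0, [0, 0, 0], [0, 0, 30]],
  [0, [0, 0, 0], [0, 0, 36]],
  [0, [0, 0, 0], [0, 0, 42]],
  [0, [0, 0, 0], [0, 0, 45]],
])

```text
clock: 37.73
eef_pos: [0.576, -0.0196, 0.0454]
orientation: [-3.14, -0.0, 1.0]
contact_force: [0.3, 0.2, -1.2]
finger_gap: 0.119
```

Call:
send_rows([
  [0, [0, 0, 0], [0, 0, 6]],
  [0, [0, 0, 0], [0, 0, 12]],
  [0, [0, 0, 0], [0, 0, 18]],
  [0, [0, 0, 0], [0, 0, 24]],
  [0, [0, 0, 0], [0, 0, 30]],
  [0, [0, 0, 0], [0, 0, 36]],
  [0, [0, 0, 0], [0, 0, 42]],
  [0, [0, 0, 0], [0, 0, 44.6]],
])

```text
clock: 38.4
eef_pos: [0.5762, -0.0196, 0.0458]
orientation: [-3.141, -0.0, 1.784]
contact_force: [-0.4, -0.2, -0.2]
finger_gap: 0.12
```

Call:
send_rows([
  [0, [0, 0, -0.1], [0, 0, 0]],
  [0, [0, 0, -0.2], [0, 0, 0]],
  [0, [0, 0, -0.2], [0, 0, 0]],
  [0, [0, 0, -0.2], [0, 0, 0]],
  [3, [0, 0, -0.2], [0, 0, 0]],
  [3.5, [0, 0, -0.1], [0, 0, 0]],
  [3.5, [0, 0, 0], [0, 0, 0]],
  [3.5, [0, 0, 0.5], [0, 0, 0]],
])

```text
clock: 39.07
eef_pos: [0.5757, -0.0196, 0.0503]
orientation: [-3.139, -0.001, 1.784]
contact_force: [-0.7, 0.4, -0.1]
finger_gap: 0.416
```

Call:
send_rows([
  [3.5, [0, 0, 2], [0, 0, 0]],
  [3.5, [0, 0, 5], [0, 0, 0]],
  [3.5, [0, 0, 8], [0, 0, -7]],
  [3, [-2, -3, 9], [0, 0, -14]],
  [2, [-4, -6, 9], [0, 0, -21]],
  [1, [-6, -9.5, 9], [0, 0, -28]],
  [0, [-8, -13, 9], [0, 0, -35]],
  [0, [-10, -16.5, 8], [0, 0, -42]],
])

```text
clock: 39.73
eef_pos: [0.4757, -0.1863, 0.133]
orientation: [3.139, -0.001, 1.045]
contact_force: [0.8, -0.3, -0.5]
finger_gap: 0.001
```

```bash
python3 - <<'E'
from h import *
from station import r
s,t=snaps()
crop(s['image'],195,165,345,245,5,'pics/s24.png')
crop(t['image'],115,150,320,265,3,'pics/t24.png')
o=r.get_obs();print(o['eef_pos'],o['orientation'],o['contact_force'])
E
```

```text
[ 0.47293282 -0.18852132  0.1297531 ] [-3.13841886e+00  8.86915696e-04  1.04085687e+00] [-0.18074499  0.06760001  0.12613535]
```

View pics/s24.png

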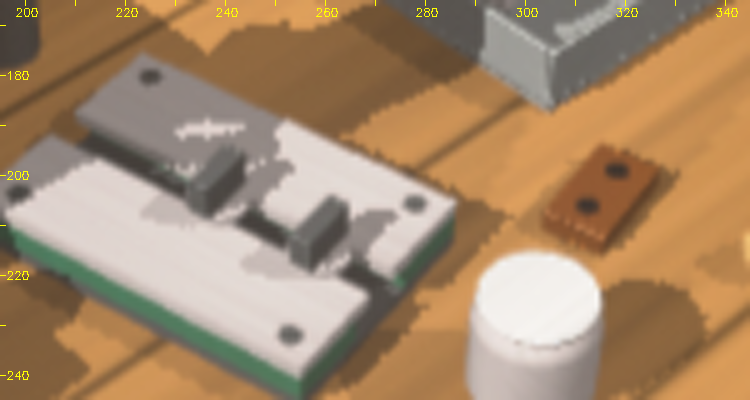

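View pics/t24.png

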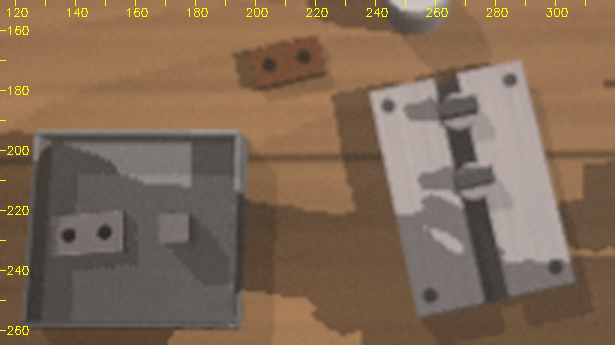

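Both studs stand locked at scene (238,202) and (258,212), and the offcuts are still in the tray. I'll try ejector 0 now to see whether a stud waits there.

Call:
send_rows([
  [0, [-2, -2, 0], [0, 0, -7]],
  [0, [-4, -5, 0], [0, 0, -14]],
  [0, [-4.4, -8, 0], [0, 0, -21]],
  [0, [-4.4, -11, 0], [0, 0, -28]],
  [0, [-4.4, -13, 0], [0, 0, -35]],
  [0, [-4.4, -13, 0], [0, 0, -42]],
  [0, [-4.4, -13, 0], [0, 0, -49]],
  [0, [-4.4, -13, 0], [0, 0, -56]],
])

```text
clock: 40.5
eef_pos: [0.4293, -0.3186, 0.1302]
orientation: [-3.139, 0.0, 0.058]
contact_force: [0.1, 0.5, -0.8]
finger_gap: -0.003
```

Call:
send_rows([
  [0, [0, 0, -1], [0, 0, -1.2]],
  [0, [0, 0, -3], [0, 0, -1.2]],
  [0, [0, 0, -5], [0, 0, -1.2]],
  [0, [0, 0, -7], [0, 0, -1.2]],
  [0, [0, 0, -7.2], [0, 0, -1.2]],
  [0, [0, 0, -7.2], [0, 0, -1.2]],
  [0, [0, 0, -7.2], [0, 0, -1.2]],
  [0, [0, 0, -7.2], [0, 0, -1.2]],
])

```text
clock: 41.17
eef_pos: [0.4302, -0.3192, 0.0601]
orientation: [-3.14, -0.002, 0.037]
contact_force: [1.2, 0.7, 0.4]
finger_gap: -0.001
```

Call:
send_rows([
  [0, [1, 0.15, 0], [0, 0, 0]],
  [0, [2, 0.2, 0], [0, 0, 0]],
  [0, [3, 0.25, 0], [0, 0, 0]],
  [0, [4, 0.3, 0], [0, 0, 0]],
  [0, [5, 0.35, 0], [0, 0, 0]],
  [0, [6, 0.4, 0], [0, 0, 0]],
  [0, [7, 0.45, 0], [0, 0, 0]],
  [0, [8, 0.5, 0], [0, 0, 0]],
])

```text
clock: 41.83
eef_pos: [0.5113, -0.3143, 0.0605]
orientation: [-3.141, -0.001, 0.037]
contact_force: [-2.8, -1.2, 3.7]
finger_gap: -0.002
```

Call:
send_rows([
  [0, [0.3, 0, 0], [0, 0, 0]],
  [0, [0.6, 0, 0], [0, 0, 0]],
  [0, [0.8, 0, 0], [0, 0, 0]],
  [0, [0.9, 0, 0], [0, 0, 0]],
  [0, [1, 0, 0], [0, 0, 0]],
  [0, [1, 0, 0], [0, 0, 0]],
  [0, [1, 0, 0], [0, 0, 0]],
  [0, [1, 0, 0], [0, 0, 0]],
])

```text
clock: 42.5
eef_pos: [0.5195, -0.3141, 0.0606]
orientation: [-3.139, 0.003, 0.037]
contact_force: [-13.0, 2.8, 7.4]
finger_gap: -0.001
```

```bash
python3 - <<'E'
from h import *
s,t=snaps()
crop(s['image'],85,180,215,310,6,'pics/s25.png')
E
```

```text
(no output)
```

View pics/s25.png

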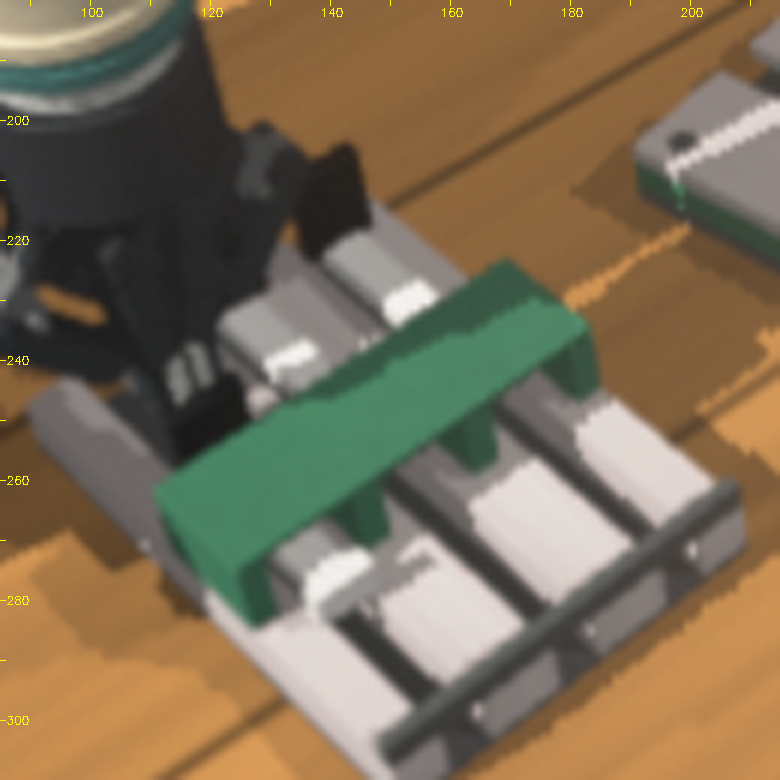

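Ejector 0's slider reaches out to (142,278) with no stud in front, so stud 0 is absent. I'll retreat and check everything.

Call:
send_rows([
  [0, [-1, 0, 0], [0, 0, 0]],
  [0, [-2, -0.1, 0], [0, 0, 0]],
  [0, [-4, -0.1, 0], [0, 0, 0]],
  [0, [-6, -0.2, 0], [0, 0, 0]],
  [0, [-8, -0.3, 0], [0, 0, 0]],
  [0, [-9, -0.4, 1], [0, 0, 0]],
  [0, [-9, -0.4, 4], [0, 0, 0]],
  [0, [-9, -0.4, 8], [0, 0, 0]],
])

```text
clock: 43.27
eef_pos: [0.4277, -0.3169, 0.1382]
orientation: [-3.135, 0.007, 0.036]
contact_force: [0.9, -0.1, 0.1]
finger_gap: 0.002
```

Call:
send_rows([
  [0, [0, 0, 3], [0, 0, 0]],
  [0, [-2, -2, 6], [0, 0, 0]],
  [0, [-4, -4, 8], [0, 0, 0]],
  [0, [-6, -6, 10], [0, 0, 0]],
  [0, [-8, -8, 10], [0, 0, 0]],
  [0, [-10, -9, 10], [0, 0, 0]],
  [0, [-12, -9, 10], [0, 0, 0]],
  [0, [-14, -9, 10], [0, 0, 0]],
])

```text
clock: 43.93
eef_pos: [0.2869, -0.4074, 0.2381]
orientation: [-3.135, 0.007, 0.035]
contact_force: [0.3, 1.3, -0.2]
finger_gap: 0.0
```

Call:
send_rows([
  [0, [0, 0, 0], [0, 0, 0]],
  [0, [0, 0, 0], [0, 0, 0]],
  [0, [0, 0, 0], [0, 0, 0]],
  [0, [0, 0, 0], [0, 0, 0]],
  [0, [0, 0, 0], [0, 0, 0]],
  [0, [0, 0, 0], [0, 0, 0]],
  [0, [0, 0, 0], [0, 0, 0]],
  [0, [0, 0, 0], [0, 0, 0]],
])

```text
clock: 44.6
eef_pos: [0.2871, -0.4073, 0.238]
orientation: [-3.135, 0.007, 0.036]
contact_force: [0.3, -0.0, 0.4]
finger_gap: -0.001
```

```bash
python3 - <<'E'
from h import *
from station import r
s,t=snaps()
cv2.imwrite('pics/s26.png',s['image'][:,:,::-1])
cv2.imwrite('pics/t26.png',t['image'][:,:,::-1])
crop(s['image'],205,170,285,235,9,'pics/s26c.png')
crop(t['image'],225,160,420,275,4,'pics/t26c.png')
crop(s['image'],85,180,215,310,6,'pics/s26d.png')
o=r.get_obs();print(o['eef_pos'],o['orientation'],o['contact_force'])
E
```

```text
[ 0.28700132 -0.40733323  0.23807575] [-3.1350375   0.00658379  0.03552289] [-0.43550464 -0.2334023  -0.62552826]
```

View pics/s26.png

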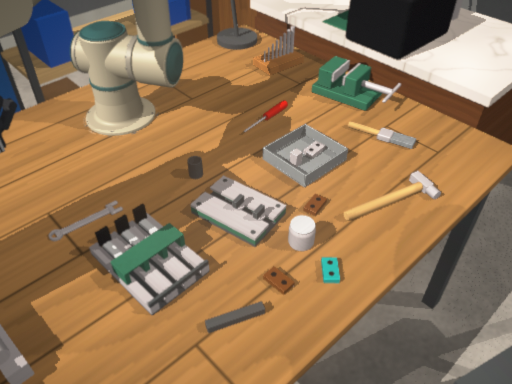

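View pics/t26.png

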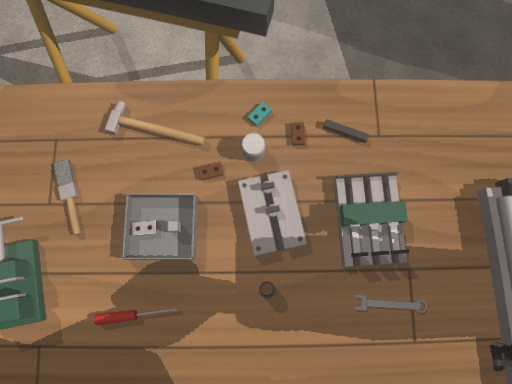

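View pics/s26c.png

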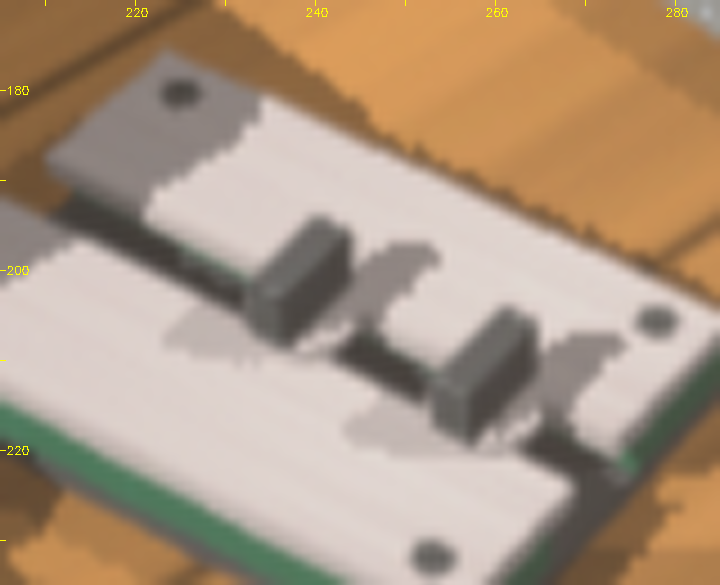

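View pics/t26c.png

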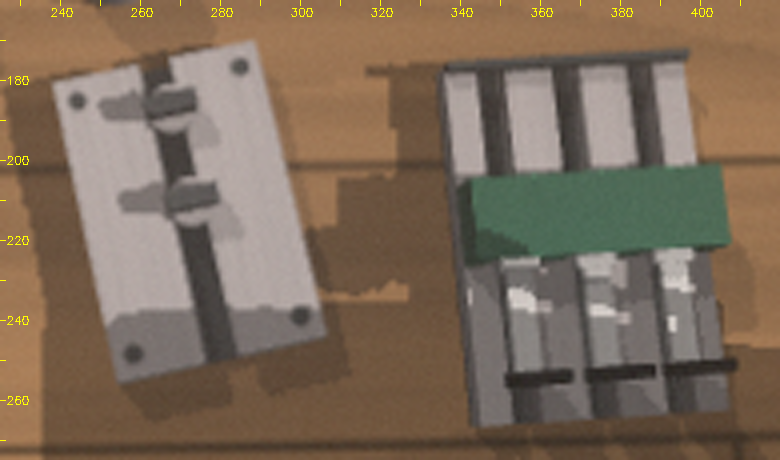

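View pics/s26d.png

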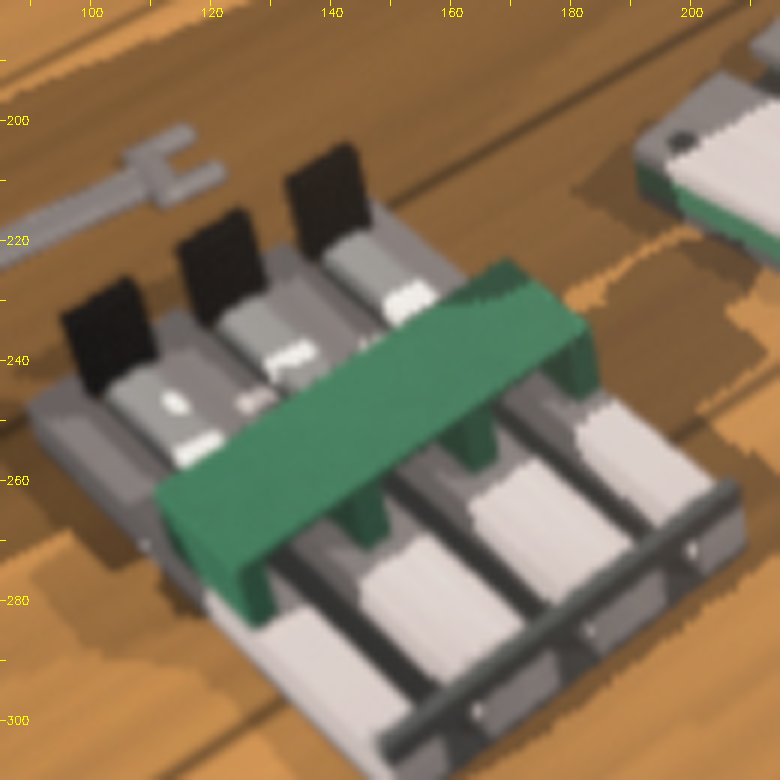

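```bash
python3 - <<'E'
from fit import *
# top faces of grips: top view px, scene px
for n,a,b in(('stud2',(225+172/4,160+103/4),(205+484/9,170+345/9)),('stud1',(225+195/4,160+196/4),(205+298/9,170+253/9))):
    p,e=tri(ct,a,cs,b); c=np.array([.5752,-.0198]); d=R.from_euler('z',-.207).as_matrix()[:2,:2]@(p[:2]-c)
    print(n,p.round(4),round(e,4),'plate xy',d.round(4))
for n,a,z in(('bar',(144,227.3),.018),('block',(173,226),.044)):
    print(n,(at_z(ct,a,z)-[.5404,.2557,0]).round(3))
# expected px for grip top at z .055 if seated, at released TCP xy
for q in((.6343,-.0073,.055),(.5757,-.0196,.055)): print(proj(cs,q).round(1),proj(ct,q).round(1))
E
```

```text
stud2 [ 0.6336 -0.0085  0.0532] 0.0017 plate xy [ 0.0594 -0.001 ]
stud1 [ 0.5761 -0.0213  0.0542] 0.0017 plate xy [ 0.0006 -0.0016]
bar [-0.001  0.043  0.018]
block [-0.002 -0.035  0.044]
[[259.  207.7]] [[267.2 185.1]]
[[238.2 197.5]] [[272.8 208.9]]
```

```bash
python3 - <<'E'
from h import *
s,t=snaps()
crop(s['image'],225,185,275,225,15,'pics/s27.png',5)
crop(t['image'],250,175,290,220,13,'pics/t27.png',5)
E
```

```text
(no output)
```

View pics/s27.png

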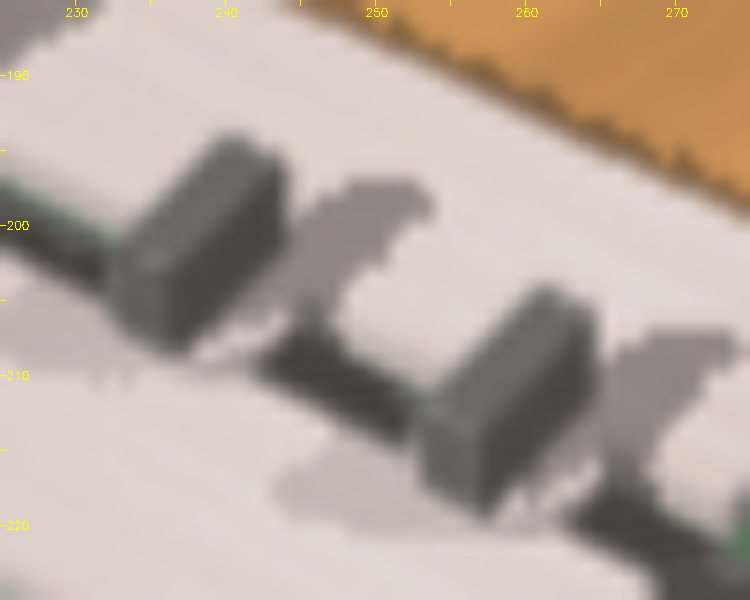

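View pics/t27.png

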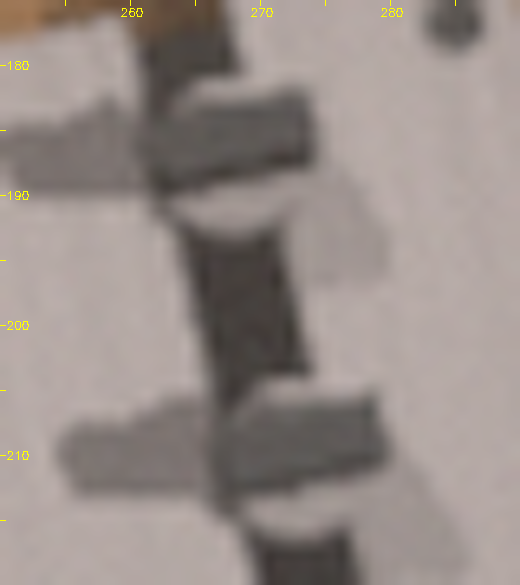

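The refined scene centres of the grip tops are (238.5,198.7) and (259.3,209.0). Both match seated studs once the plate's own 1.3 px offset is allowed for. The collars lie flush in both views, so I'm handing the job in.

```bash
python3 - <<'E'
from station import r
print(r.finish_job())
E
```

```text
the job is handed in; nothing more can be done
None
```

I handed the job in at about 45 s on the robot's clock. The last pictures show everything in place; the hand-in itself gave no verdict.

- **Offcuts:** only the block and the drilled bar were on the plate, and no tube was there. Both now lie in the tray, the bar at about y = +43 mm and the block at about y = -35 mm in the tray frame.
- **Studs:** studs 2 and 1 were pushed out, dropped into the slot at about +60 mm and 0 mm along the plate, and given a quarter turn. Both look upright, with grips across the slot, about 1 to 2 mm off its centre line. Pushing ejector 0 to its end brought no stud out, so stud 0 was absent.
- **Ejectors and surroundings:** all three tabs look back where they started, the bystanders appear unmoved, and the gripper is clear of everything.

**Checks that disagreed:**
- **Plate position:** the two cameras differed by about 4 mm across the slot, and they put heights about 4 mm low. I used the middle value. Both studs went in without contact force.
- **Stud height:** my first reading of the grip tops, allowing for that low bias, came out about 2.5 mm above a seated stud. A closer reading matched fully seated collars.
- **Bar grip:** the wrist force read about 20 N upward while I closed on the bar, probably the fingertips touching the plate.

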